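Clamp a moulding blank in a quick-action cam vise

ROBOT

A 6-joint arm with a two-finger parallel gripper is mounted at the origin on the work surface. World frame = base frame: x ahead of the robot, y to its left, z up, the work surface at z = 0. Lengths are in m, angles in degrees, forces in N, time in s.
With the tool pointing down it reaches from about 0.4 to 0.825 m from the base axis. Payload 7 kg.
Tool frame: the origin (TCP) lies between the finger pads; the fingertips stand 11 mm ahead of it and the grasp point (between the pads) lies 8 mm behind it (r.tcp_to_tips is the distance from the TCP to the fingertips, in m); x points along the fingers, y is the direction in which the jaws open and shut, and the axes are right-handed (so a half turn about x gives the same grasp; the last joint's range is limited). The gripper opens to 88 mm and grips with 3 to 60 N. Pads are 19 mm wide; open, the fingers measure 130 mm over their backs; the gripper's body (78 mm by 193 mm) begins 47 mm behind the grasp point.
Start: joints at [-55.514, 20.546, 0.682, 0, -70.136, -16.507], TCP at [0.208, -0.642, 0.238] pointing down, gripper open.
Joint ranges: [-176.03, 176.03], [-82.01, 121.73], [-58.28, 71.71], [-173.87, 95.51], [-174.79, -0.11], [-173.66, 173.66]. Speed limits (degrees/s): [136.94, 136.94, 172.46, 180, 180, 180].

INTERFACE

Orientations are given as [roll, pitch, yaw] about the fixed x, y, z axes, in that order (R = Rz(yaw) Ry(pitch) Rx(roll)).
In Python, from plant import r gives the robot as it stands.
- The arm moves only by the tool arm_command, never from a script. Its argument "plan" is a list of rows, each an object of numbers: "dx", "dy", "dz": the shift along the tool's x, y, z each as a share of 0.02 m, from -1 to 1; "wx", "wy", "wz": the turn, a rotation vector about the tool's x, y, z each as a share of 0.08 rad, from -1 to 1. In form: [{"dx": .., "dy": .., "dz": .., "wx": .., "wy": .., "wz": ..}, ...]. A call has 1 to 20 rows; each row shifts and turns the pose as measured when the row begins, along the tool's axes as they then stand; what a row does not reach is not made up. A row lasts 1/12 s, in which the tool goes at most 41.7 mm and 7.16 degrees, less where a joint would pass 70% of its speed; a pose out of reach is approached as far as the arm can. A call with a number of a shift or a turn outside -1 to 1 is refused whole. A call with a gripper value outside its range is refused whole. "fingers" is the closure, from -1 (fully open) to 1 (shut), so that 0 is half open, set as the call begins (left out, the last holds). The fingers move at their own pace and stop on an object; "force" is the grip in N (left out, the last holds). Time passes only in rows, so rows that do not move let the fingers close. It gives the time, the measured TCP pose, the force and the opening at its end, in the units of the state.
- r.get_state(): the state, without advancing time (a new reading comes with each control period).
- r.capture(name): name is "scene" or "top"; returns (picture, depth): 480x640x3 uint8, red, green, blue; 480x640 float32, m along the optical axis (not along the pixel's ray), 0 where there is no reading.
- r.camera_model(name): a dict with "vertical_fov" (degrees; the focal length in pixels is half the picture's height over the tangent of half this angle, whatever the lens; pixels are square), "cx", "cy" (the principal point, pixels), "dist" ([k1, k2, p1, p2, k3] as OpenCV has them; the pictures are not rectified), "R" (3x3) and "t" (3): a world point X has camera coordinates R X + t. Camera axes: x right, y down, z forward; pixel columns grow to the right and rows downward; lengths in m; the calibration is good to about 2 mm. A picture is of the moment at which its call begins. camera_model takes no time and is no camera call.
- r.close_job(): hands the job in, once; it reports no verdict.
Trained networks look in the newest picture that a camera, given by its name, has taken for a name from the list of things; names that differ only in an ending like _2 or _b are one class to them, and where a whole thing is asked for, a point or a joint stands for the part that bears it (a point fixed in the world has none). Each returns a list of dicts, best first, with "score" (0 to 1); they miss things now and then, are a little off and sometimes report something else, mostly with a low value. They report only what shows in the picture. A call takes as long as a camera call. They do not tell look-alikes from the thing itself.
- r.cut_out(camera, query): "mask" (480x640 bool, what is visible of it) and "bbox" ([left, top, width, height] in pixels, round what is visible of it).
- r.spot_point(camera, query): "centre" ([column, row] in pixels: a listed point, or the origin of a listed thing).
The state is a dict: "time_s": time; "joints": joint angles; "qd": joint speeds; "joint_torque": joint torques, N m; "tcp_pos": TCP position; "eef_rot": TCP orientation; "contact_force": force on the tool from outside, world axes, zero at the start; "moment": the same for the moment, N m; "gripper_width": finger opening in m.
Only numpy, scipy, OpenCV 4.12 (cv2) and the standard library are available. Lean on these libraries where they do the work, as an engineer would, in place of code of your own. Each camera call takes 0.05 s, during which the arm holds its last target.

TASK

On the carving bench a pale moulding blank lies loose in the open quick-action vise. With the cam lever still open, ease the vise's moving jaw forward until it is snug and holds the blank square against the fixed jaw; then swing the cam lever over until it snaps past centre onto its stop, so that the blank is clamped hard, and let go. Work by feel, never leaning hard on the vise or the blank, and leave the gouges and the carved rosette beside it where they lie.

Things in the scene. Friction and masses are not known exactly. Their poses are not given: they have to be found in the camera images.
- vise: Dark iron base of the vise, fixed: 330 mm long (x), 120 mm wide (y), lugs to 87 mm either side. Origin: centre of its underside on the bench. +x is the way the moving jaw closes, away from the robot; z up. Bed top 24 mm above the bench, 88 mm wide. Along x: lever and sliding carriage at negative x, the blank in the middle, the fixed jaw at positive x.
- fixed_jaw: Fixed jaw faced with dark wood, 150 mm wide (y), rising to 60 mm above the bench. Its origin and axes are those of the vise; its clamping face is the plane x = 95 mm there, facing -x; it reaches back to x = 144 mm.
- jaw_pad: Black rubber facing of the moving jaw, 126 mm wide (y), 27 to 61 mm above the bench, 6 mm thick. Origin at its centre: its face is 3 mm in front (+x). It gives 1 mm per 30 N. Behind it an iron jaw plate, 130 mm wide, to 64 mm above the bench, on the carriage.
- jaw_carriage (a joint): Travel of the carriage and moving jaw, m: 0 open, to 0.085 towards the fixed jaw. With the lever open (below -0.4 rad) it slides with about 4 N of friction and stays where left; it pushes the blank along the bed to the fixed jaw, then the force rises steeply: 13 N in all is snug; arriving faster than 30 mm/s jolts it. Once the cam bites (lever beyond -0.3 rad) it grips the bed.
- carriage_back (a point): Middle of the carriage's flat rear face, where one pushes it; 36 mm above the bench. The face looks to -x of the vise, is 110 mm wide (y) and reaches from 27 to 46 mm above the bench. The lever turns above the carriage, which is 46 mm high. The bed behind it is free to x = -165 mm of the vise.
- cam_pin (a point): Vertical pin of the cam lever on top of the carriage, at lever height, 53.5 mm above the bench; 28 mm in front (+x) of the carriage's rear face, and moving with it.
- lever_end (a point): Middle of the dark round grip of the steel cam lever, 98 mm from the pin, 53.5 mm above the bench. The lever is a straight level bar 14 mm wide, 13 mm thick, that ends 113 mm from the pin.
- cam_lever (a joint): Lever angle, rad, anticlockwise from above: 0 points along -x of the vise, positive swings to its -y side. Starts open at -0.85 to -0.62. Bites, up to 5 N at the grip, most near 0.7; centre 1.35; then snaps by itself to its stop at 1.70, end 55 mm beside the carriage. The cam moves the jaw only 6 mm: from snug it clamps with about 72 N, 13 N less per mm of gap, so a loose jaw is not clamped hard.
- blank: Pale wooden moulding blank, 220 mm long (y), 30 mm high, about 0.4 kg, loose and askew on the bed, leaves roughed out on top. Origin: underside, 26 mm from its planed edge on its +x side, which goes against the fixed jaw. The hand-sawn other edge is 14 to 44 mm from the origin: the width (40 to 70 mm) differs from piece to piece and is not known beforehand.
- gouge_wide: Carving gouge with a dark handle, 235 mm long, 25 mm high, lying on the bench on the vise's -y side. Origin: middle of its underside. Leave alone.
- gouge_narrow: Carving gouge with a lighter handle, 215 mm long, 25 mm high, lying on the bench on the vise's +y side. Origin: middle of its underside. Leave alone.
- rosette: Carved red-brown wooden rosette, 86 mm across, 20 mm high, lying on the bench on the vise's -y side near the fixed jaw. Origin: centre of its underside. Leave alone.
Mind the look-alikes: they are no part of the job. Of the things that look like the blank, the middle-sized one is meant.

How it is judged:
By the outcome, as a careful person would: the job done as asked, in the order asked, and still so for the second after the job is handed in, with the robot touching nothing.
It also fails if it takes over 62 s, if anything falls off the work surface, if the arm or the gripper's body presses on something with over 40 N, if the wrist force passes 120 N, or if a joint passes its speed limit or range.

## Working session

There is one attempt and no reset: what is moved stays moved. The work goes in short steps, Python scripts to look and compute and a tool call to move; the robot and the scene stay as the last step left them, time stands still between calls to the robot, and variables do not carry over. Pictures are saved under pics/ and viewed, and the job is handed in when it is done.

Besides the shell and the picture viewer there is one more tool, called after "Request:" by a JSON object that holds its "fn" and its "kwargs", one argument or row to a line. arm_command: Moves the arm, as the interface text tells. Shift numbers are shares of 0.02 m and turn numbers shares of 0.08 rad, none past 1 either way. Its arguments: {"type":"object","properties":{"plan":{"type":"array","items":{"type":"object","properties":{"dx":{"type":"number"},"dy":{"type":"number"},"dz":{"type":"number"},"wx":{"type":"number"},"wy":{"type":"number"},"wz":{"type":"number"}}}},"fingers":{"type":"number"},"force":{"type":"number"}},"required":["plan"]}

```bash
ls; mkdir -p pics; python3 - <<'E'
from plant import r
import cv2,numpy as np
for n in ("scene","top"):
    p,d=r.capture(n); cv2.imwrite(f"pics/{n}0.png",p[:,:,::-1]); np.save(f"{n}_d.npy",d); np.save(f"{n}_p.npy",p)
    print(n,r.camera_model(n))
print(r.get_state())
E
```

```text
pics
scene {'vertical_fov': 42.58212047118679, 'cx': 318.78781149084745, 'cy': 250.46525381363594, 'dist': array([-0.09680092,  0.        ,  0.        ,  0.        ,  0.        ]), 'R': array([[-0.55372522,  0.83265195,  0.00889478],
       [ 0.60102471,  0.40703742, -0.68781526],
       [-0.57633122, -0.37551468, -0.72583128]]), 't': array([ 0.31053771, -0.28679317,  1.70234666])}
top {'vertical_fov': 43.438251530050465, 'cx': 318.7829931827642, 'cy': 242.7797849401056, 'dist': array([-0.12483364,  0.        ,  0.        ,  0.        ,  0.        ]), 'R': array([[ 1.60729988e-02, -9.99865371e-01,  3.30121025e-03],
       [-9.83998272e-01, -1.64037165e-02, -1.77421305e-01],
       [ 1.77451571e-01, -3.96692756e-04, -9.84129454e-01]]), 't': array([-6.62457178e-04,  5.79489407e-01,  1.19797142e+00])}
{'time_s': 0.1, 'joints': array([-5.55141806e+01,  2.05878742e+01,  6.42295782e-01, -1.88671973e-02,
       -7.01339589e+01, -1.65060855e+01]), 'qd': array([ 0.10075438, -0.15276883,  0.13575646,  0.1702961 , -0.00753295,
       -0.11500161]), 'joint_torque': array([-1.64282890e-03, -5.84161806e+01,  2.93747663e+01,  7.01548085e+00,
        1.00836914e-02, -4.22892663e-05]), 'tcp_pos': array([ 0.20822447, -0.64167661,  0.23673152]), 'eef_rot': array([ 93.93588644,  89.91850831, 111.9091965 ]), 'contact_force': array([ 0.86701149, -0.38707795,  0.21070351]), 'moment': array([ 0.03163244, -0.01070736,  0.02755877]), 'gripper_width': 0.08765406957190677}
```

View pics/scene0.png

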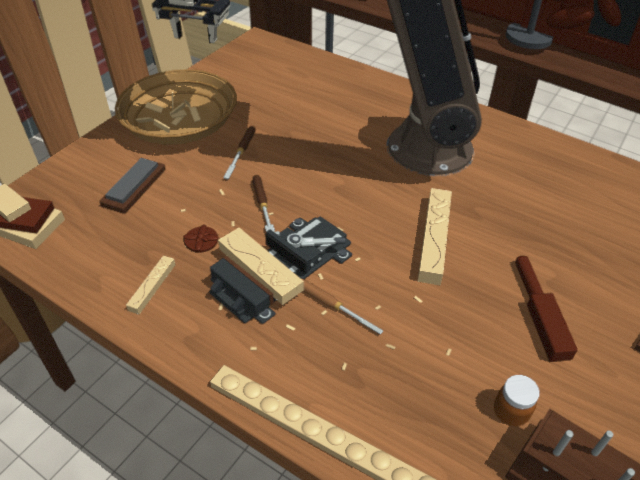

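View pics/top0.png

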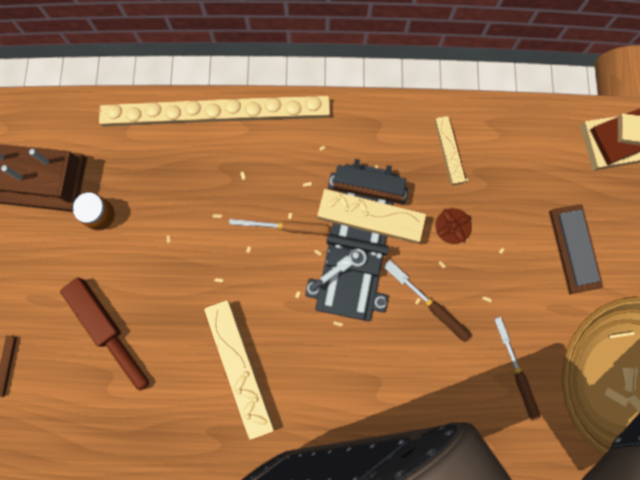

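Candidates for the blank, in top-camera pixels: (372,215) lying in the vise, (238,370) larger and on the bench, (450,150) small, and (215,110) a long beaded strip. The middle-sized one, at (372,215) in the vise, is the one meant. I'll check it in a close crop.

```bash
cat > h.py <<'E'
import numpy as np,cv2
from plant import r
def K(n):
    m=r.camera_model(n); f=240/np.tan(np.radians(m["vertical_fov"]/2))
    return np.array([[f,0,m["cx"]],[0,f,m["cy"]],[0,0,1]]),m["dist"],m["R"],m["t"]
def onz(n,uv,z):
    k,d,R,t=K(n); uv=np.atleast_2d(np.array(uv,float))
    x=cv2.undistortPoints(uv[:,None],k,d)[:,0]
    ray=np.c_[x,np.ones(len(x))]@R; c=-R.T@t
    return c+ray*((z-c[2])/ray[:,2])[:,None]
def proj(n,X):
    k,d,R,t=K(n); return cv2.projectPoints(np.atleast_2d(np.array(X,float)),cv2.Rodrigues(R)[0],t,k,d)[0][:,0]
def cloud(n,dep):
    k,d,R,t=K(n); v,u=np.mgrid[:480,:640]
    x=cv2.undistortPoints(np.c_[u.ravel(),v.ravel()].astype(float)[:,None],k,d)[:,0]
    P=np.c_[x,np.ones(len(x))]*dep.ravel()[:,None]
    return ((P-t)@R).reshape(480,640,3)
E
python3 - <<'E'
from h import *
hs=dict(vise=0,jaw_pad=.044,carriage_back=.036,cam_pin=.0535,lever_end=.0535,blank=.024,gouge_wide=0,gouge_narrow=0,rosette=0,fixed_jaw=0)
for n in ("top","scene"):
    for q,z in hs.items():
        for s in r.spot_point(n,q)[:3]:
            print(n,q,round(s["score"],2),np.round(s["centre"],1),onz(n,s["centre"],z)[0].round(4))
for n,(a,b,c,d) in dict(top=(290,140,480,350),scene=(180,160,400,340)).items():
    p=np.load(f"{n}_p.npy")[b:d,a:c,::-1]; cv2.imwrite(f"pics/{n}_crop.png",cv2.resize(p,None,fx=600/(d-b)*.99 if n=="top" else 3.3,fy=600/(d-b)*.99 if n=="top" else 3.3,interpolation=cv2.INTER_CUBIC))
print(r.get_state()["time_s"])
E
```

```text
top vise 0.69 [354.8 240.4] [ 0.5953 -0.0691  0.    ]
top jaw_pad 0.67 [357.5 243.8] [ 0.58   -0.0721  0.044 ]
top carriage_back 0.84 [350.1 273.1] [ 0.5192 -0.0575  0.036 ]
top cam_pin 0.64 [353.4 257.4] [ 0.5497 -0.0631  0.0535]
top cam_pin 0.58 [317.1 279.8] [0.502  0.011  0.0535]
top lever_end 0.85 [316.9 283. ] [0.4954 0.0113 0.0535]
top blank 0.98 [372.  214.9] [ 0.647  -0.1042  0.024 ]
top blank 0.67 [240.6 366. ] [0.3239 0.1657 0.024 ]
top blank 0.62 [447.8 152.4] [ 0.7913 -0.2719  0.024 ]
top gouge_wide 0.8 [424.7 302.1] [ 0.4638 -0.2195  0.    ]
top rosette 0.95 [452.3 226.1] [ 0.6307 -0.2827  0.    ]
scene vise 0.88 [281.8 270.2] [ 0.6007 -0.0734  0.    ]
scene jaw_pad 0.65 [282.9 250. ] [ 0.5816 -0.0823  0.044 ]
scene carriage_back 0.67 [304. 242.] [ 0.5285 -0.0621  0.036 ]
scene carriage_back 0.27 [265.6 212.8] [ 0.5    -0.1925  0.036 ]
scene cam_pin 0.85 [293.8 245. ] [ 0.5628 -0.0657  0.0535]
scene lever_end 0.85 [340.9 241.4] [0.4948 0.0147 0.0535]
scene blank 0.96 [428.  237.4] [0.3452 0.1609 0.024 ]
scene blank 0.85 [149.7 284.8] [ 0.8119 -0.2716  0.024 ]
scene blank 0.64 [257.3 268.4] [ 0.6434 -0.1079  0.024 ]
scene gouge_wide 0.95 [265.8 211.2] [ 0.4653 -0.2204  0.    ]
scene gouge_wide 0.74 [339.9 307.3] [0.617  0.0914 0.    ]
scene gouge_wide 0.48 [281.3 267.1] [ 0.5937 -0.0798  0.    ]
scene gouge_narrow 0.76 [339.6 307.2] [0.6171 0.0908 0.    ]
scene gouge_narrow 0.43 [304.1 243.1] [ 0.5026 -0.08    0.    ]
scene rosette 0.9 [200.2 244. ] [ 0.6416 -0.28    0.    ]
1.1
```

View pics/top_crop.png

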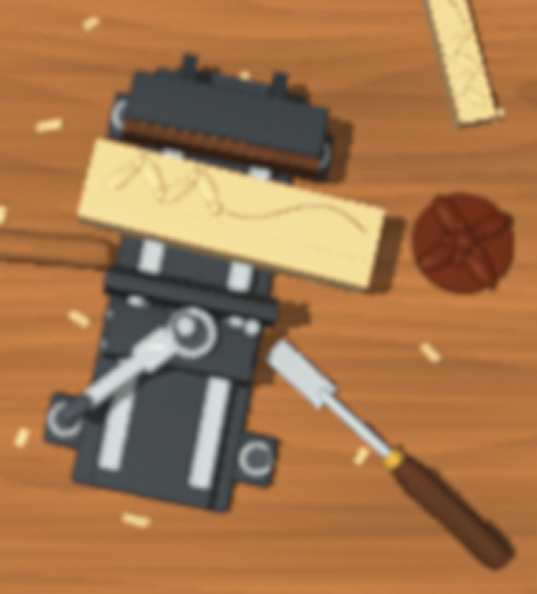

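View pics/scene_crop.png

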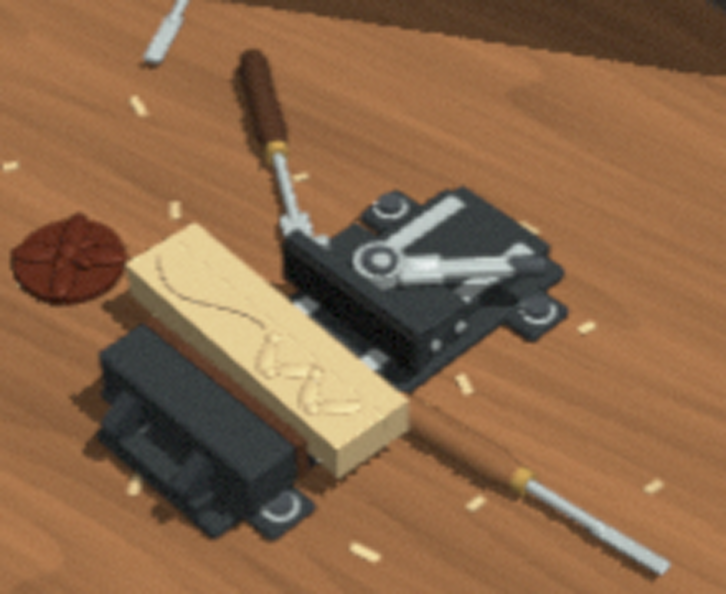

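```bash
python3 - <<'E'
from h import *
for n in ("top","scene"):
    P=cloud(n,np.load(f"{n}_d.npy"));d=np.load(f"{n}_d.npy")
    X,Y,Z=P[...,0],P[...,1],P[...,2]
    roi=(d>0)&(X>.4)&(X<.8)&(Y>-.25)&(Y<.06)
    bench=(d>0)&(X>.4)&(X<.8)&(Y>.1)&(Y<.2); print(n,"bench z",np.median(Z[bench]),Z[bench].std())
    for nm,lo,hi,b in (("fixed",.053,.066,X>.65),("plate",.06,.07,X<.65),("blank",.05,.058,roi),("carr",.040,.050,X<.6),("lever",.053,.063,X<.62),("bed",.019,.029,roi)):
        m=roi&b&(Z>lo)&(Z<hi)
        nc,l,s,c=cv2.connectedComponentsWithStats(m.astype(np.uint8))
        for i in range(1,nc):
            if s[i,4]<60: continue
            q=l==i; pts=np.c_[X[q],Y[q]].astype(np.float32)
            (cx,cy),(w,h),a=cv2.minAreaRect(pts*1000); print(nm,s[i,4],"c",round(cx),round(cy),"wh",round(w),round(h),"ang",round(a,1),"z",np.median(Z[q]).round(4))
E
```

```text
top bench z 0.000446755346302946 0.007048861953976448
fixed 1588 c 715 -97 wh 151 59 ang 79.7 z 0.0596
fixed 765 c 654 -83 wh 181 44 ang 77.7 z 0.0557
plate 459 c 579 -70 wh 129 19 ang 79.3 z 0.0632
plate 153 c 551 -68 wh 36 33 ang 65.6 z 0.0626
blank 236 c 696 -87 wh 137 18 ang 79.7 z 0.0559
blank 2604 c 641 -100 wh 221 61 ang 76.8 z 0.0542
blank 83 c 529 -41 wh 30 38 ang 49.5 z 0.0564
carr 298 c 554 -34 wh 48 46 ang 79.5 z 0.046
carr 365 c 544 -87 wh 65 47 ang 78.3 z 0.0459
lever 347 c 616 -140 wh 130 30 ang 77.6 z 0.055
lever 819 c 561 -38 wh 90 179 ang 27.3 z 0.0596
bed 95 c 751 -104 wh 58 9 ang 78.4 z 0.0239
bed 123 c 685 -92 wh 90 9 ang 79.6 z 0.025
bed 267 c 618 25 wh 68 22 ang 86.1 z 0.0231
bed 405 c 606 -75 wh 88 23 ang 77.1 z 0.0244
bed 1762 c 480 -51 wh 88 97 ang 79.0 z 0.0243
bed 132 c 450 -238 wh 50 19 ang 45.9 z 0.0224
scene bench z 0.00031419481483802426 0.006332182347921934
fixed 715 c 664 -85 wh 183 46 ang 83.5 z 0.0557
fixed 1323 c 712 -97 wh 152 52 ang 78.0 z 0.0598
plate 446 c 566 -69 wh 131 55 ang 77.3 z 0.0627
blank 1982 c 642 -103 wh 225 64 ang 76.6 z 0.0544
blank 60 c 584 -97 wh 78 6 ang 79.7 z 0.0538
blank 154 c 525 -25 wh 18 119 ang 41.9 z 0.0551
blank 236 c 733 -94 wh 52 155 ang 7.6 z 0.0543
carr 102 c 537 -107 wh 27 37 ang 87.8 z 0.0467
carr 130 c 589 -72 wh 128 16 ang 85.7 z 0.0451
carr 197 c 551 -35 wh 50 35 ang 78.7 z 0.0462
lever 232 c 618 -143 wh 132 31 ang 76.6 z 0.0548
lever 698 c 563 -42 wh 90 180 ang 26.1 z 0.0594
bed 69 c 457 -238 wh 45 19 ang 41.8 z 0.0225
bed 617 c 472 -56 wh 92 83 ang 77.8 z 0.0245
bed 103 c 500 -25 wh 30 42 ang 73.3 z 0.024
bed 192 c 593 -74 wh 95 17 ang 78.2 z 0.0245
bed 202 c 621 24 wh 72 23 ang 85.6 z 0.0232
bed 280 c 747 -103 wh 88 24 ang 79.2 z 0.0245
```

```bash
cat > ov.py <<'E'
from h import *
O=np.array([.5944,-.0728]);yaw=-10.8
def W(p,O=O,yaw=yaw):
    p=np.atleast_2d(np.array(p,float)); a=np.radians(yaw); R=np.array([[np.cos(a),-np.sin(a)],[np.sin(a),np.cos(a)]])
    return np.c_[O+p[:,:2]/1000@R.T,p[:,2]/1000]
def inv(P):
    a=np.radians(yaw); R=np.array([[np.cos(a),-np.sin(a)],[np.sin(a),np.cos(a)]]); return (np.atleast_2d(P)[:,:2]-O)@R*1000
def rect(x0,x1,y0,y1,z): return [[x0,y0,z],[x1,y0,z],[x1,y1,z],[x0,y1,z]]
def draw(n,p,shapes,box,s,out):
    a,b,c,d=box; im=cv2.resize(np.ascontiguousarray(p[b:d,a:c,::-1]),None,fx=s,fy=s,interpolation=cv2.INTER_CUBIC)
    for sh,col in shapes:
        q=((proj(n,W(sh))-[a,b]+.5)*s).astype(np.int32); cv2.polylines(im,[q],True,col,1)
    cv2.imwrite(out,im)
E
python3 - <<'E'
from ov import *
cb=-70
S=[(rect(-165,165,-44,44,24),(0,255,0)),(rect(95,144,-75,75,60),(0,255,255)),(rect(cb,cb+1,-55,55,46),(0,0,255)),(rect(cb,cb+1,-55,55,27),(255,0,255)),([[cb+28,0,53.5],[cb+28-98*np.cos(-.7),-98*np.sin(-.7)*1,53.5]],(255,0,0))]
for n,b,s in (("top",(290,140,480,350),2.83),("scene",(200,190,380,340),4)):
    draw(n,np.load(f"{n}_p.npy"),S,b,s,f"pics/{n}_ov1.png")
for n,e in (("top",[.4954,.0113]),("scene",[.4948,.0147])): print(inv(e))
for e in ([.5192,-.0575],[.5285,-.0621],[.5497,-.0631],[.5628,-.0657],[.58,-.0721],[.5816,-.0823]): print(inv(e))
E
```

```text
[[-113.00520638   64.05960764]]
[[-114.2316752    67.28695551]]
[[-76.73493537   0.93792008]]
[[-66.73770989  -1.83795505]]
[[-45.72583886   1.15224157]]
[[-32.37068446   1.05298994]]
[[-14.27610333  -2.01068985]]
[[-10.79315432 -11.73020971]]
```

View pics/top_ov1.png

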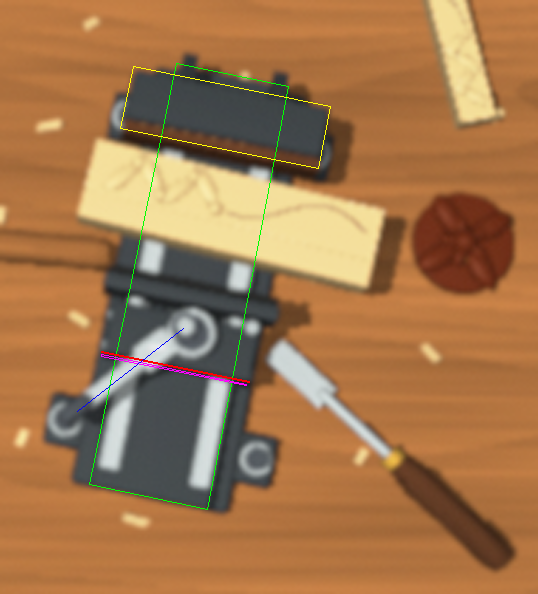

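View pics/scene_ov1.png

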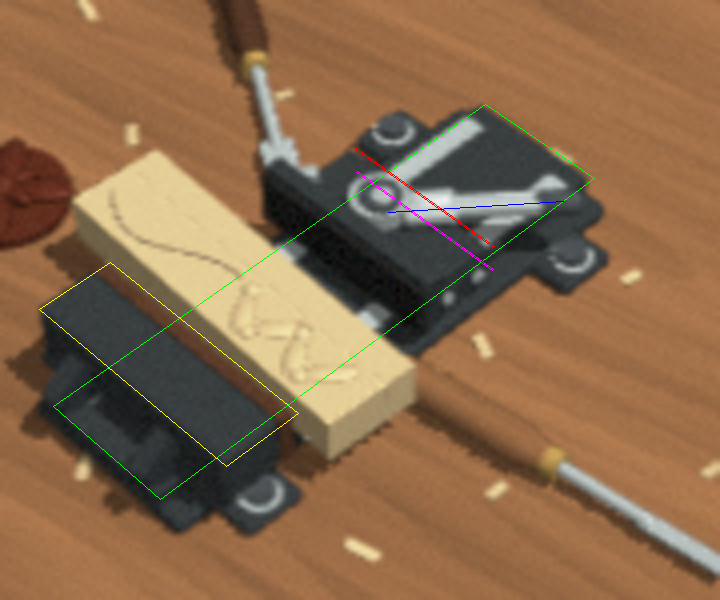

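```bash
python3 - <<'E'
from ov import *
t=np.load("top_p.npy");s=np.load("scene_p.npy")
for n,p,(a,b,c,d) in (("topA",t,(305,225,405,325)),("topB",t,(315,150,425,240)),("sceneA",s,(255,210,360,285))):
    im=cv2.resize(np.ascontiguousarray(p[b:d,a:c,::-1]),None,fx=7,fy=7 if n!="topA" else 6,interpolation=cv2.INTER_CUBIC) if n!="topA" else cv2.resize(np.ascontiguousarray(p[b:d,a:c,::-1]),None,fx=6,fy=6,interpolation=cv2.INTER_CUBIC)
    im=cv2.convertScaleAbs(im,alpha=1.8)
    f=6 if n=="topA" else 7
    for u in range(a,c,10): cv2.putText(im,str(u),((u-a)*f,8),0,.3,(255,255,255),1); cv2.line(im,((u-a)*f,10),((u-a)*f,16),(255,255,255),1)
    for v in range(b,d,10): cv2.putText(im,str(v),(0,(v-b)*f+3),0,.3,(255,255,255),1)
    cv2.imwrite(f"pics/{n}.png",im)
E
```

```text
(no output)
```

View pics/topA.png

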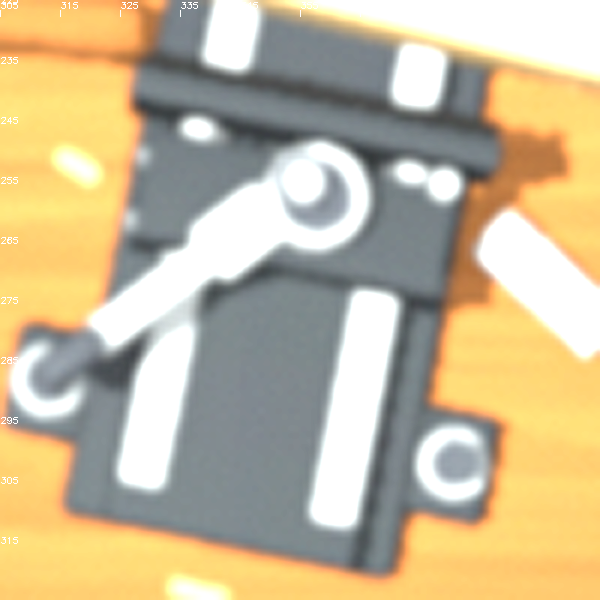

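View pics/sceneA.png

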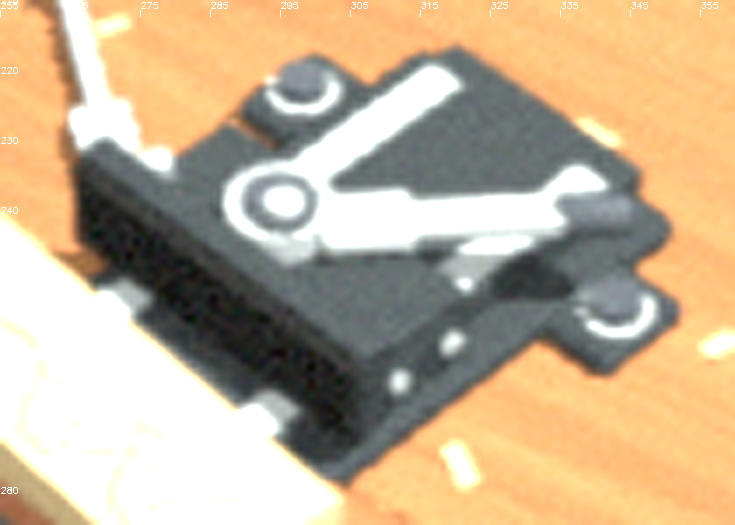

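View pics/topB.png

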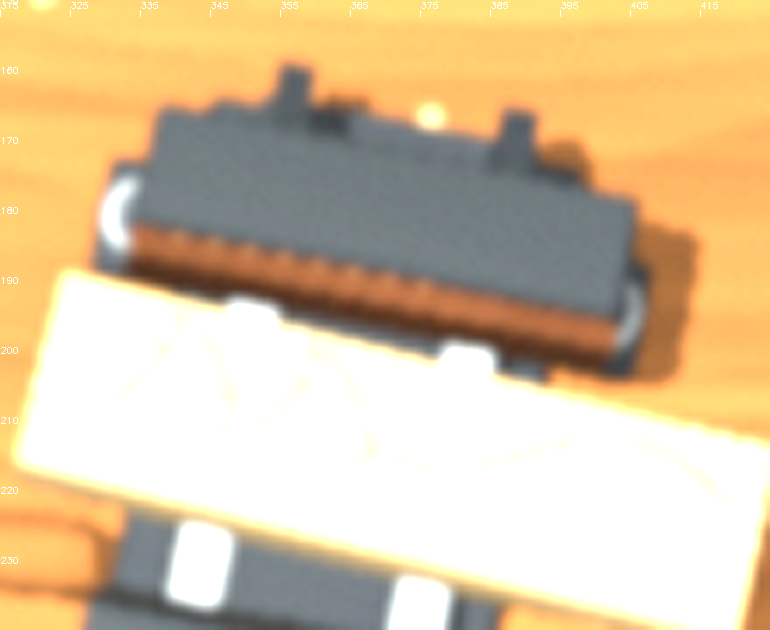

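```bash
python3 - <<'E'
from ov import *
A=lambda x,y:(305+x/6-.5,225+y/6-.5)
B=lambda x,y:(315+x/7-.5,150+y/7-.5)
C=lambda x,y:(255+x/7-.5,210+y/7-.5)
def sh(nm,n,uv,z):
    P=onz(n,uv,z)[0]; print(nm,P.round(4),inv(P)[0].round(1))
for nm,p,z in (("railL",A(142,488),.024),("railR",A(333,524),.024),("baseL",A(68,510),.01),("baseR",A(395,572),.01),("carL",A(127,239),.046),("carR",A(443,301),.046),("plL",A(137,80),.064),("plR",A(498,145),.064),("ring",A(318,195),.061),("grip",A(70,365),.0535),("lugL",A(45,383),.02),("lugR",A(455,462),.02)): sh(nm,"top",p,z)
for nm,p,z in (("fL",B(130,235),.06),("fR",B(620,330),.06),("bkL",B(160,112),.06),("bkR",B(635,200),.06),("blankUL",B(62,270),.054),("blankLL",B(20,460),.054)): sh(nm,"top",p,z)
for nm,p,z in (("ringS",C(275,202),.061),("plL S",C(368,355),.064),("plR S",C(85,165),.064),("gripS",C(598,208),.0535),("lugRS",C(303,80),.02),("lugLS",C(612,298),.02),("bedcornerR",C(458,48),.024),("bedcornerL",C(640,178),.024)): sh(nm,"scene",p,z)
E
```

```text
railL [ 0.4512 -0.0129  0.024 ] [-151.9   32. ]
railR [ 0.4397 -0.0794  0.024 ] [-150.7  -35.5]
baseL [0.4441 0.0127 0.01  ] [-163.7   55.8]
baseR [ 0.4241 -0.1022  0.01  ] [-161.7  -60.8]
carL [ 0.5354 -0.0062  0.046 ] [-70.5  54.4]
carR [ 0.5155 -0.1154  0.046 ] [-69.5 -56.6]
plL [ 0.5879 -0.0086  0.064 ] [-18.5  61.8]
plR [ 0.5673 -0.1325  0.064 ] [-15.4 -63.7]
ring [ 0.5494 -0.0711  0.061 ] [-44.5  -6.7]
grip [0.4905 0.0128 0.0535] [-118.    64.6]
lugL [0.4877 0.0215 0.02  ] [-122.5   72.6]
lugR [ 0.4622 -0.1223  0.02  ] [-120.6  -73.4]
fL [ 0.7059 -0.0191  0.06  ] [99.5 73.6]
fR [ 0.6792 -0.1663  0.06  ] [100.8 -76. ]
bkL [ 0.7446 -0.0278  0.06  ] [139.1  72.4]
bkR [ 0.7198 -0.1714  0.06  ] [141.6 -73.3]
blankUL [0.6963 0.0011 0.054 ] [86.3 91.7]
blankLL [0.6375 0.0127 0.054 ] [26.3 92.1]
ringS [ 0.5519 -0.0733  0.061 ] [-41.7  -8.4]
plL S [ 0.592  -0.0101  0.064 ] [-14.1  61.1]
plR S [ 0.5747 -0.1313  0.064 ] [ -8.4 -61.1]
gripS [0.4902 0.0093 0.0535] [-117.7   61.1]
lugRS [ 0.4664 -0.123   0.02  ] [-116.3  -73.3]
lugLS [0.4938 0.0182 0.02  ] [-115.9   70.6]
bedcornerR [ 0.4272 -0.0858  0.024 ] [-161.8  -44.1]
bedcornerL [ 0.4455 -0.0013  0.024 ] [-159.6   42.3]
```

```bash
cat >> ov.py <<'E'
O=np.array([.596,-.0738]);yaw=-10.2
def W(p):
    p=np.atleast_2d(np.array(p,float)); a=np.radians(yaw); R=np.array([[np.cos(a),-np.sin(a)],[np.sin(a),np.cos(a)]])
    return np.c_[O+p[:,:2]/1000@R.T,p[:,2]/1000]
from scipy.spatial.transform import Rotation as Ro
def st():
    s=r.get_state(); R=Ro.from_euler('xyz',s["eef_rot"],degrees=True).as_matrix()
    a=np.radians(yaw); V=np.array([[np.cos(a),np.sin(a),0],[-np.sin(a),np.cos(a),0],[0,0,1]])
    print("t",s["time_s"],"vise xy",inv(s["tcp_pos"])[0].round(1),"z",(s["tcp_pos"][2]*1000).round(1),"F vise",(V@s["contact_force"]).round(2),"w",round(s["gripper_width"],4))
    print("tool axes in vise:\n",(V@R).round(3)); return s,R,V
E
python3 - <<'E'
from ov import *
s,R,V=st(); print(R.round(3))
for p in ([-71,0,36],[-43,-5,53],[-118,63,53]): print(W(p))
E
```

```text
t 1.1 vise xy [-280.9 -627.9] z 237.6 F vise [ 0.22 -1.59 -0.09] w 0.0876
tool axes in vise:
 [[ 0.    -0.472  0.881]
 [ 0.     0.881  0.472]
 [-1.     0.     0.   ]]
[[ 0.    -0.309  0.951]
 [ 0.     0.951  0.309]
 [-1.     0.     0.   ]]
[[ 0.52612211 -0.06122698  0.036     ]]
[[ 0.55279417 -0.07110633  0.053     ]]
[[0.49102126 0.00910032 0.053     ]]
```

Request:
{"fn": "arm_command", "kwargs": {
  "plan": [
    {"wx": 0.88},
    {"wx": 0.88},
    {"wx": 0.88},
    {"wx": 0.88},
    {"wx": 0.88},
    {"wx": 0.88},
    {"wx": 0.88},
    {"dy": 1, "dz": 0.28},
    {"dy": 1, "dz": 0.28},
    {"dy": 1, "dz": 0.28},
    {"dy": 1, "dz": 0.28},
    {"dy": 1, "dz": 0.28},
    {"dy": 1, "dz": 0.28},
    {"dy": 1, "dz": 0.28},
    {"dy": 1, "dz": 0.28},
    {"dy": 1, "dz": 0.28}
  ],
  "fingers": 1,
  "force": 20
}}

```text
schema error: expected keys dx, dy, dz, wx, wy, wz
```

```bash
python3 -c "
from ov import *
s,R,V=st(); print(s['joints'].round(1))"
```

```text
t 1.1 vise xy [-280.9 -627.9] z 237.6 F vise [ 0.22 -1.59 -0.09] w 0.0876
tool axes in vise:
 [[ 0.    -0.472  0.881]
 [ 0.     0.881  0.472]
 [-1.     0.     0.   ]]
[-55.5  20.5   0.7  -0.  -70.1 -16.5]
```

All keys are needed in every row.

Request:
{"fn": "arm_command", "kwargs": {
  "plan": [
    {"dx": 0, "dy": 0, "dz": 0, "wx": 0.88, "wy": 0, "wz": 0},
    {"dx": 0, "dy": 0, "dz": 0, "wx": 0.88, "wy": 0, "wz": 0},
    {"dx": 0, "dy": 0, "dz": 0, "wx": 0.88, "wy": 0, "wz": 0},
    {"dx": 0, "dy": 0, "dz": 0, "wx": 0.88, "wy": 0, "wz": 0},
    {"dx": 0, "dy": 0, "dz": 0, "wx": 0.88, "wy": 0, "wz": 0},
    {"dx": 0, "dy": 0, "dz": 0, "wx": 0.88, "wy": 0, "wz": 0},
    {"dx": 0, "dy": 0, "dz": 0, "wx": 0.88, "wy": 0, "wz": 0},
    {"dx": 0, "dy": 1, "dz": 0.28, "wx": 0, "wy": 0, "wz": 0},
    {"dx": 0, "dy": 1, "dz": 0.28, "wx": 0, "wy": 0, "wz": 0},
    {"dx": 0, "dy": 1, "dz": 0.28, "wx": 0, "wy": 0, "wz": 0},
    {"dx": 0, "dy": 1, "dz": 0.28, "wx": 0, "wy": 0, "wz": 0},
    {"dx": 0, "dy": 1, "dz": 0.28, "wx": 0, "wy": 0, "wz": 0},
    {"dx": 0, "dy": 1, "dz": 0.28, "wx": 0, "wy": 0, "wz": 0},
    {"dx": 0, "dy": 1, "dz": 0.28, "wx": 0, "wy": 0, "wz": 0},
    {"dx": 0, "dy": 1, "dz": 0.28, "wx": 0, "wy": 0, "wz": 0}
  ],
  "fingers": 1,
  "force": 20
}}

```text
time_s: 2.35
tcp_pos: [0.2851, -0.4916, 0.2359]
eef_rot: [174.6, 89.9, 162.6]
contact_force: [0.5, 0.6, 0.9]
gripper_width: 0.0008
```

```bash
python3 -c "
from ov import *
s,R,V=st(); print(s['joints'].round(1))"
```

```text
t 2.35 vise xy [-232.  -466.3] z 235.9 F vise [0.4  0.64 0.87] w 0.0008
tool axes in vise:
 [[-0.001  0.032  0.999]
 [ 0.     0.999 -0.032]
 [-1.     0.    -0.001]]
[-40.1  10.7 -13.2   0.  -66.3 -61.9]
```

Request:
{"fn": "arm_command", "kwargs": {
  "plan": [
    {"dx": 0.2, "dy": 1, "dz": 0.28, "wx": 0, "wy": 0, "wz": 0},
    {"dx": 0.2, "dy": 1, "dz": 0.28, "wx": 0, "wy": 0, "wz": 0},
    {"dx": 0.2, "dy": 1, "dz": 0.28, "wx": 0, "wy": 0, "wz": 0},
    {"dx": 0.2, "dy": 1, "dz": 0.28, "wx": 0, "wy": 0, "wz": 0},
    {"dx": 0.2, "dy": 1, "dz": 0.28, "wx": 0, "wy": 0, "wz": 0},
    {"dx": 0.2, "dy": 1, "dz": 0.28, "wx": 0, "wy": 0, "wz": 0},
    {"dx": 0.2, "dy": 1, "dz": 0.28, "wx": 0, "wy": 0, "wz": 0},
    {"dx": 0.2, "dy": 1, "dz": 0.28, "wx": 0, "wy": 0, "wz": 0},
    {"dx": 0.2, "dy": 1, "dz": 0.28, "wx": 0, "wy": 0, "wz": 0},
    {"dx": 0.2, "dy": 1, "dz": 0.28, "wx": 0, "wy": 0, "wz": 0},
    {"dx": 0.2, "dy": 1, "dz": 0.28, "wx": 0, "wy": 0, "wz": 0},
    {"dx": 0.2, "dy": 1, "dz": 0.28, "wx": 0, "wy": 0, "wz": 0},
    {"dx": 0.2, "dy": 1, "dz": 0.28, "wx": 0, "wy": 0, "wz": 0},
    {"dx": 0.2, "dy": 1, "dz": 0.28, "wx": 0, "wy": 0, "wz": 0},
    {"dx": 0.2, "dy": 1, "dz": 0.28, "wx": 0, "wy": 0, "wz": 0},
    {"dx": 0.2, "dy": 1, "dz": 0.28, "wx": 0, "wy": 0, "wz": 0},
    {"dx": 0.2, "dy": 1, "dz": 0.28, "wx": 0, "wy": 0, "wz": 0},
    {"dx": 0.2, "dy": 1, "dz": 0.28, "wx": 0, "wy": 0, "wz": 0},
    {"dx": 0.2, "dy": 1, "dz": 0.28, "wx": 0, "wy": 0, "wz": 0},
    {"dx": 0.2, "dy": 1, "dz": 0.28, "wx": 0, "wy": 0, "wz": 0}
  ]
}}

```text
time_s: 4.02
tcp_pos: [0.4876, -0.1051, 0.1584]
eef_rot: [-7.2, 89.3, -19.2]
contact_force: [0.0, -0.8, 0.1]
gripper_width: 0.0005
```

```bash
python3 -c "
from ov import *
s,R,V=st(); print(s['joints'].round(1))"
```

```text
t 4.0167 vise xy [-101.1  -50. ] z 158.4 F vise [ 0.15 -0.81  0.08] w 0.0005
tool axes in vise:
 [[ 0.012  0.031  0.999]
 [-0.002  1.    -0.031]
 [-1.    -0.002  0.013]]
[  10.7    7.5  -28.3    0.4  -53.6 -113. ]
```

Request:
{"fn": "arm_command", "kwargs": {
  "plan": [
    {"dx": 0.3, "dy": 0.5, "dz": -0.1, "wx": -0.2, "wy": 0.15, "wz": 0},
    {"dx": 0.5, "dy": 0.5, "dz": -0.1, "wx": -0.2, "wy": 0, "wz": 0},
    {"dx": 0.6, "dy": 0.3, "dz": 0, "wx": 0, "wy": 0, "wz": 0},
    {"dx": 0.8, "dy": 0, "dz": 0, "wx": 0, "wy": 0, "wz": 0},
    {"dx": 0.8, "dy": 0, "dz": 0, "wx": 0, "wy": 0, "wz": 0},
    {"dx": 0.8, "dy": 0, "dz": 0, "wx": 0, "wy": 0, "wz": 0},
    {"dx": 0.5, "dy": 0, "dz": 0, "wx": 0, "wy": 0, "wz": 0},
    {"dx": 0.3, "dy": 0, "dz": 0, "wx": 0, "wy": 0, "wz": 0},
    {"dx": 0, "dy": 0, "dz": 0, "wx": 0, "wy": 0, "wz": 0},
    {"dx": 0, "dy": 0, "dz": 0, "wx": 0, "wy": 0, "wz": 0}
  ]
}}

```text
time_s: 4.85
tcp_pos: [0.4898, -0.0743, 0.0625]
eef_rot: [-126.1, 89.9, -135.5]
contact_force: [0.3, -0.6, 1.6]
gripper_width: 0.0007
```

```bash
python3 -c "
from ov import *
s,R,V=st(); print(s['joints'].round(1))"
```

```text
t 4.85 vise xy [-104.4  -19.3] z 62.5 F vise [ 0.39 -0.54  1.58] w 0.0007
tool axes in vise:
 [[-0.001 -0.013  1.   ]
 [-0.001  1.     0.013]
 [-1.    -0.001 -0.001]]
[ 1.420e+01  1.480e+01 -3.440e+01  1.000e-01 -4.090e+01 -1.137e+02]
```

Request:
{"fn": "arm_command", "kwargs": {
  "plan": [
    {"dx": 0.4, "dy": -0.15, "dz": 0, "wx": 0.1, "wy": 0, "wz": 0},
    {"dx": 0.4, "dy": 0, "dz": 0, "wx": 0, "wy": 0, "wz": 0},
    {"dx": 0.2, "dy": 0, "dz": 0, "wx": 0, "wy": 0, "wz": 0},
    {"dx": 0, "dy": 0, "dz": 0, "wx": 0, "wy": 0, "wz": 0}
  ]
}}

```text
time_s: 5.18
tcp_pos: [0.4906, -0.0777, 0.0426]
eef_rot: [4.2, 89.8, -5.8]
contact_force: [-0.0, -1.0, 0.9]
gripper_width: 0.0002
```

```bash
python3 -c "
from ov import *
s,R,V=st()
p,d=r.capture('top'); cv2.imwrite('pics/top1.png',cv2.resize(p[140:350,290:480,::-1],None,fx=2.83,fy=2.83,interpolation=2))
p,d=r.capture('scene'); cv2.imwrite('pics/scene1.png',cv2.resize(p[160:340,220:400,::-1],None,fx=3.3,fy=3.3,interpolation=2))
"
```

```text
t 5.1833 vise xy [-103.   -22.5] z 42.6 F vise [ 0.16 -1.01  0.89] w 0.0002
tool axes in vise:
 [[ 0.003 -0.005  1.   ]
 [ 0.     1.     0.005]
 [-1.     0.     0.003]]
```

View pics/top1.png

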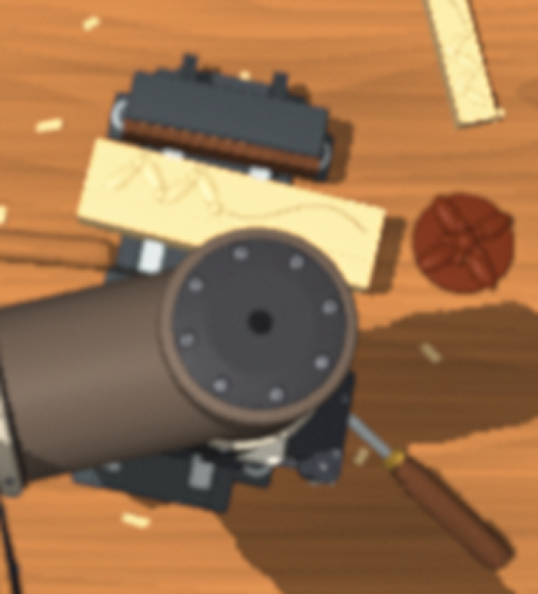

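View pics/scene1.png

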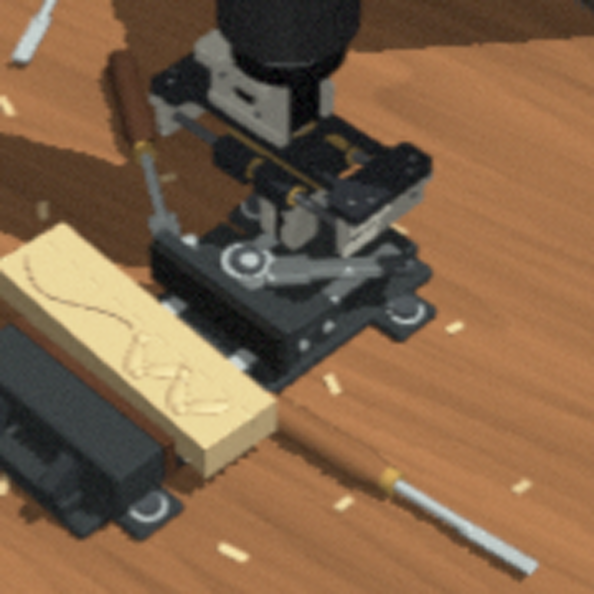

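The top crop shows the arm hiding the carriage, with the blank at (230,215) still askew. In the scene crop the closed fingers are at about (300,220), behind the carriage and clear of the lever. I'll push forward slowly.

Request:
{"fn": "arm_command", "kwargs": {
  "plan": [
    {"dx": 0, "dy": 0, "dz": 0.25, "wx": 0, "wy": 0, "wz": 0},
    {"dx": 0, "dy": 0, "dz": 0.25, "wx": 0, "wy": 0, "wz": 0},
    {"dx": 0, "dy": 0, "dz": 0.1, "wx": 0, "wy": 0, "wz": 0},
    {"dx": 0, "dy": 0, "dz": 0.1, "wx": 0, "wy": 0, "wz": 0},
    {"dx": 0, "dy": 0, "dz": 0.1, "wx": 0, "wy": 0, "wz": 0},
    {"dx": 0, "dy": 0, "dz": 0.1, "wx": 0, "wy": 0, "wz": 0},
    {"dx": 0, "dy": 0, "dz": 0.1, "wx": 0, "wy": 0, "wz": 0},
    {"dx": 0, "dy": 0, "dz": 0.1, "wx": 0, "wy": 0, "wz": 0}
  ]
}}

```text
time_s: 5.95
tcp_pos: [0.5131, -0.0815, 0.0439]
eef_rot: [21.5, 90.0, 11.6]
contact_force: [-3.1, 2.3, 2.9]
gripper_width: 0.0005
```

```bash
python3 -c "
from ov import *
s,R,V=st()
"
```

```text
t 5.95 vise xy [-80.2 -22.3] z 43.9 F vise [-3.44  1.67  2.88] w 0.0005
tool axes in vise:
 [[ 0.    -0.004  1.   ]
 [ 0.     1.     0.004]
 [-1.     0.     0.   ]]
```

Request:
{"fn": "arm_command", "kwargs": {
  "plan": [
    {"dx": 0.03, "dy": 0, "dz": 0.1, "wx": 0, "wy": 0, "wz": 0},
    {"dx": 0.03, "dy": 0, "dz": 0.1, "wx": 0, "wy": 0, "wz": 0},
    {"dx": 0.03, "dy": 0, "dz": 0.1, "wx": 0, "wy": 0, "wz": 0},
    {"dx": 0.03, "dy": 0, "dz": 0.1, "wx": 0, "wy": 0, "wz": 0},
    {"dx": 0.03, "dy": 0, "dz": 0.1, "wx": 0, "wy": 0, "wz": 0}
  ]
}}

```text
time_s: 6.37
tcp_pos: [0.5213, -0.0838, 0.0402]
eef_rot: [-164.0, 89.8, -174.0]
contact_force: [-4.8, 1.0, 3.7]
gripper_width: 0.0006
```

```bash
python3 -c "
from ov import *
s,R,V=st()
"
```

```text
t 6.3667 vise xy [-71.7 -23.1] z 40.2 F vise [-4.91  0.11  3.65] w 0.0006
tool axes in vise:
 [[-0.004 -0.004  1.   ]
 [-0.001  1.     0.004]
 [-1.    -0.001 -0.004]]
```

Request:
{"fn": "arm_command", "kwargs": {
  "plan": [
    {"dx": -0.05, "dy": 0, "dz": 0.11, "wx": 0, "wy": 0, "wz": 0},
    {"dx": -0.03, "dy": 0, "dz": 0.11, "wx": 0, "wy": 0, "wz": 0},
    {"dx": 0, "dy": 0, "dz": 0.11, "wx": 0, "wy": 0, "wz": 0},
    {"dx": 0, "dy": 0, "dz": 0.11, "wx": 0, "wy": 0, "wz": 0},
    {"dx": 0, "dy": 0, "dz": 0.11, "wx": 0, "wy": 0, "wz": 0},
    {"dx": 0, "dy": 0, "dz": 0.11, "wx": 0, "wy": 0, "wz": 0},
    {"dx": 0, "dy": 0, "dz": 0.11, "wx": 0, "wy": 0, "wz": 0}
  ]
}}

```text
time_s: 6.95
tcp_pos: [0.5364, -0.0869, 0.0406]
eef_rot: [-167.0, 89.6, -177.0]
contact_force: [-5.6, 1.7, 2.1]
gripper_width: 0.0004
```

```bash
python3 -c "
from ov import *
s,R,V=st()
"
```

```text
t 6.95 vise xy [-56.4 -23.4] z 40.6 F vise [-5.79  0.68  2.1 ] w 0.0004
tool axes in vise:
 [[-0.007 -0.003  1.   ]
 [-0.002  1.     0.003]
 [-1.    -0.002 -0.007]]
```

Request:
{"fn": "arm_command", "kwargs": {
  "plan": [
    {"dx": -0.03, "dy": 0, "dz": 0.11, "wx": 0, "wy": -0.05, "wz": 0},
    {"dx": -0.03, "dy": 0, "dz": 0.11, "wx": 0, "wy": -0.05, "wz": 0},
    {"dx": 0, "dy": 0, "dz": 0.11, "wx": 0, "wy": 0, "wz": 0},
    {"dx": 0, "dy": 0, "dz": 0.11, "wx": 0, "wy": 0, "wz": 0},
    {"dx": 0, "dy": 0, "dz": 0.11, "wx": 0, "wy": 0, "wz": 0}
  ]
}}

```text
time_s: 7.37
tcp_pos: [0.5451, -0.0887, 0.0405]
eef_rot: [-154.6, 89.7, -164.7]
contact_force: [-5.9, 3.1, 3.8]
gripper_width: 0.0007
```

```bash
python3 -c "
from ov import *
s,R,V=st()
"
```

```text
t 7.3667 vise xy [-47.5 -23.7] z 40.5 F vise [-6.34  1.97  3.84] w 0.0007
tool axes in vise:
 [[-0.005 -0.001  1.   ]
 [-0.002  1.     0.001]
 [-1.    -0.002 -0.005]]
```

Request:
{"fn": "arm_command", "kwargs": {
  "plan": [
    {"dx": 0, "dy": 0, "dz": 0.1, "wx": 0, "wy": 0, "wz": 0},
    {"dx": 0, "dy": 0, "dz": 0.1, "wx": 0, "wy": 0, "wz": 0},
    {"dx": 0, "dy": 0, "dz": 0.1, "wx": 0, "wy": 0, "wz": 0},
    {"dx": 0, "dy": 0, "dz": 0.1, "wx": 0, "wy": 0, "wz": 0}
  ]
}}

```text
time_s: 7.7
tcp_pos: [0.5513, -0.0899, 0.0404]
eef_rot: [-162.8, 89.5, -173.0]
contact_force: [-14.1, 6.4, 9.4]
gripper_width: 0.0007
```

```bash
python3 -c "
from ov import *
s,R,V=st()
"
```

```text
t 7.7 vise xy [-41.2 -23.8] z 40.4 F vise [-14.98   3.78   9.43] w 0.0007
tool axes in vise:
 [[-0.009 -0.001  1.   ]
 [-0.003  1.     0.001]
 [-1.    -0.003 -0.009]]
```

Request:
{"fn": "arm_command", "kwargs": {
  "plan": [
    {"dx": -0.03, "dy": 0, "dz": 0.02, "wx": 0, "wy": 0, "wz": 0},
    {"dx": -0.03, "dy": 0, "dz": 0.02, "wx": 0, "wy": 0, "wz": 0}
  ]
}}

```text
time_s: 7.87
tcp_pos: [0.551, -0.0899, 0.0409]
eef_rot: [-166.1, 89.4, -176.3]
contact_force: [-3.6, 1.2, -3.6]
gripper_width: 0.0006
```

```bash
python3 -c "
from ov import *
s,R,V=st()
p,d=r.capture('top'); cv2.imwrite('pics/top2.png',cv2.resize(p[140:350,290:480,::-1],None,fx=2.83,fy=2.83,interpolation=2))
np.save('s_d2.npy',r.capture('scene')[1])
p,d=r.capture('scene'); cv2.imwrite('pics/scene2.png',cv2.resize(p[210:340,180:360,::-1],None,fx=4,fy=4,interpolation=2))
st()
"
```

```text
t 7.8667 vise xy [-41.4 -23.9] z 40.9 F vise [-3.79  0.57 -3.56] w 0.0006
tool axes in vise:
 [[-0.011  0.     1.   ]
 [-0.003  1.    -0.   ]
 [-1.    -0.003 -0.011]]
t 8.0167 vise xy [-41.4 -23.9] z 40.9 F vise [-5.09  0.56 -2.27] w 0.0002
tool axes in vise:
 [[-0.011  0.     1.   ]
 [-0.003  1.    -0.   ]
 [-1.    -0.003 -0.011]]
```

View pics/top2.png

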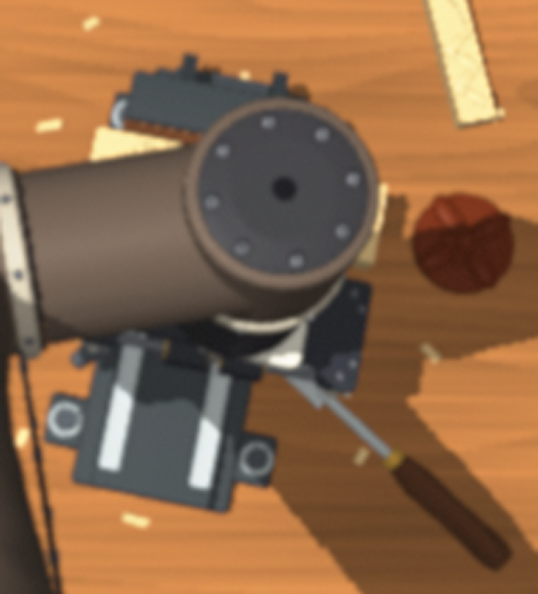

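View pics/scene2.png

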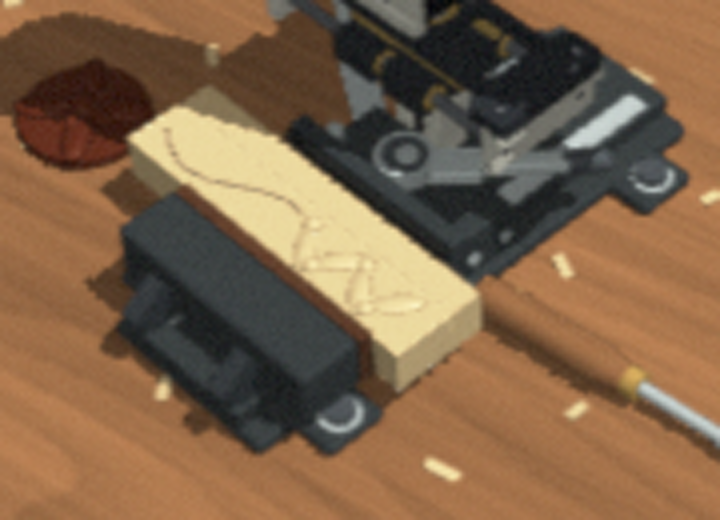

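Request:
{"fn": "arm_command", "kwargs": {
  "plan": [
    {"dx": 0, "dy": 0, "dz": 0.05, "wx": 0, "wy": -0.05, "wz": 0},
    {"dx": 0, "dy": 0, "dz": 0.06, "wx": 0, "wy": -0.05, "wz": 0},
    {"dx": 0, "dy": 0, "dz": 0.07, "wx": 0, "wy": 0, "wz": 0}
  ]
}}

```text
time_s: 8.27
tcp_pos: [0.5511, -0.0901, 0.0406]
eef_rot: [-159.1, 89.5, -169.3]
contact_force: [-10.6, 5.8, 6.5]
gripper_width: 0.0005
```

```bash
python3 -c "
from ov import *
s,R,V=st()
"
```

```text
t 8.2667 vise xy [-41.3 -24. ] z 40.6 F vise [-11.48   3.84   6.52] w 0.0005
tool axes in vise:
 [[-0.009  0.001  1.   ]
 [-0.003  1.    -0.001]
 [-1.    -0.003 -0.009]]
```

Request:
{"fn": "arm_command", "kwargs": {
  "plan": [
    {"dx": 0, "dy": 0, "dz": 0.09, "wx": 0, "wy": 0, "wz": 0},
    {"dx": 0, "dy": 0, "dz": 0.11, "wx": 0, "wy": 0, "wz": 0}
  ]
}}

```text
time_s: 8.43
tcp_pos: [0.5513, -0.0901, 0.0407]
eef_rot: [-165.9, 89.1, -176.2]
contact_force: [-13.5, 8.6, 10.5]
gripper_width: 0.0009
```

```bash
python3 -c "
from ov import *
s,R,V=st()
"
```

```text
t 8.4333 vise xy [-41.1 -24. ] z 40.7 F vise [-14.78   6.07  10.45] w 0.0009
tool axes in vise:
 [[-0.015  0.002  1.   ]
 [-0.004  1.    -0.002]
 [-1.    -0.004 -0.015]]
```

Request:
{"fn": "arm_command", "kwargs": {
  "plan": [
    {"dx": -0.04, "dy": 0.04, "dz": 0.12, "wx": 0, "wy": -0.1, "wz": 0},
    {"dx": -0.04, "dy": 0.03, "dz": 0.12, "wx": 0, "wy": -0.1, "wz": 0}
  ]
}}

```text
time_s: 8.6
tcp_pos: [0.5513, -0.0901, 0.0408]
eef_rot: [-144.6, 89.4, -155.0]
contact_force: [-8.7, 3.2, -1.2]
gripper_width: 0.0006
```

```bash
python3 -c "
from ov import *
s,R,V=st()
"
```

```text
t 8.6 vise xy [-41.1 -23.9] z 40.8 F vise [-9.16  1.64 -1.15] w 0.0006
tool axes in vise:
 [[-0.008  0.004  1.   ]
 [-0.006  1.    -0.004]
 [-1.    -0.006 -0.008]]
```

Request:
{"fn": "arm_command", "kwargs": {
  "plan": [
    {"dx": 0, "dy": 0, "dz": 0.1, "wx": 0, "wy": -0.02, "wz": 0},
    {"dx": 0, "dy": 0, "dz": 0.13, "wx": 0, "wy": -0.02, "wz": 0},
    {"dx": 0, "dy": 0, "dz": 0.13, "wx": 0, "wy": -0.02, "wz": 0}
  ]
}}

```text
time_s: 8.85
tcp_pos: [0.5512, -0.0908, 0.0399]
eef_rot: [-153.9, 89.0, -164.4]
contact_force: [-14.9, 8.1, 10.6]
gripper_width: 0.0004
```

```bash
python3 -c "
from ov import *
s,R,V=st()
"
```

```text
t 8.85 vise xy [-41.1 -24.6] z 39.9 F vise [-16.06   5.37  10.64] w 0.0004
tool axes in vise:
 [[-0.015  0.005  1.   ]
 [-0.007  1.    -0.005]
 [-1.    -0.008 -0.015]]
```

Request:
{"fn": "arm_command", "kwargs": {
  "plan": [
    {"dx": -0.02, "dy": 0, "dz": -0.1, "wx": 0, "wy": -0.05, "wz": 0},
    {"dx": 0, "dy": 0, "dz": -0.3, "wx": 0, "wy": -0.05, "wz": 0},
    {"dx": 0, "dy": 0, "dz": -0.4, "wx": 0, "wy": -0.05, "wz": 0},
    {"dx": 0, "dy": 0, "dz": -0.4, "wx": 0, "wy": 0, "wz": 0},
    {"dx": -0.8, "dy": 0, "dz": -0.1, "wx": 0, "wy": 0, "wz": 0},
    {"dx": -1, "dy": 0, "dz": 0, "wx": 0, "wy": 0, "wz": 0},
    {"dx": -1, "dy": 0, "dz": 0, "wx": 0, "wy": 0, "wz": 0},
    {"dx": -1, "dy": 0, "dz": 0, "wx": 0, "wy": 0, "wz": 0},
    {"dx": -1, "dy": 0.2, "dz": -0.5, "wx": 0, "wy": 0, "wz": 0},
    {"dx": -0.5, "dy": 1, "dz": -0.5, "wx": 0, "wy": 0, "wz": 0},
    {"dx": 0, "dy": 1, "dz": 0, "wx": 0, "wy": 0, "wz": 0},
    {"dx": 0, "dy": 1, "dz": 0, "wx": 0, "wy": 0, "wz": 0},
    {"dx": 0, "dy": 1, "dz": 0, "wx": 0, "wy": 0, "wz": 0},
    {"dx": 0, "dy": 1, "dz": 0, "wx": 0, "wy": 0, "wz": 0},
    {"dx": 0, "dy": 1, "dz": 0, "wx": 0, "wy": 0, "wz": 0},
    {"dx": 0, "dy": 0, "dz": 0, "wx": 0, "wy": 0, "wz": 0}
  ]
}}

```text
time_s: 10.18
tcp_pos: [0.5311, 0.0463, 0.1583]
eef_rot: [5.1, 88.3, -5.3]
contact_force: [-0.0, 0.5, 0.9]
gripper_width: 0.0001
```

```bash
python3 -c "
from ov import *
s,R,V=st()
p,d=r.capture('top'); np.save('top_p3.npy',p);np.save('top_d3.npy',d);cv2.imwrite('pics/top3.png',cv2.resize(p[140:350,270:480,::-1],None,fx=2.83,fy=2.83,interpolation=2))
p,d=r.capture('scene');np.save('scene_p3.npy',p);np.save('scene_d3.npy',d); cv2.imwrite('pics/scene3.png',cv2.resize(p[210:340,180:360,::-1],None,fx=4,fy=4,interpolation=2))
"
```

```text
t 10.1833 vise xy [-85.2 106.7] z 158.3 F vise [-0.12  0.52  0.89] w 0.0001
tool axes in vise:
 [[ 0.029  0.003  1.   ]
 [ 0.002  1.    -0.003]
 [-1.     0.003  0.029]]
```

View pics/top3.png

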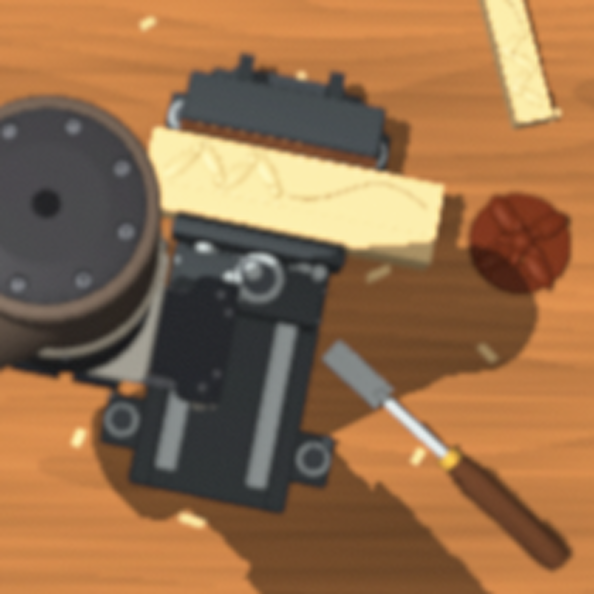

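View pics/scene3.png

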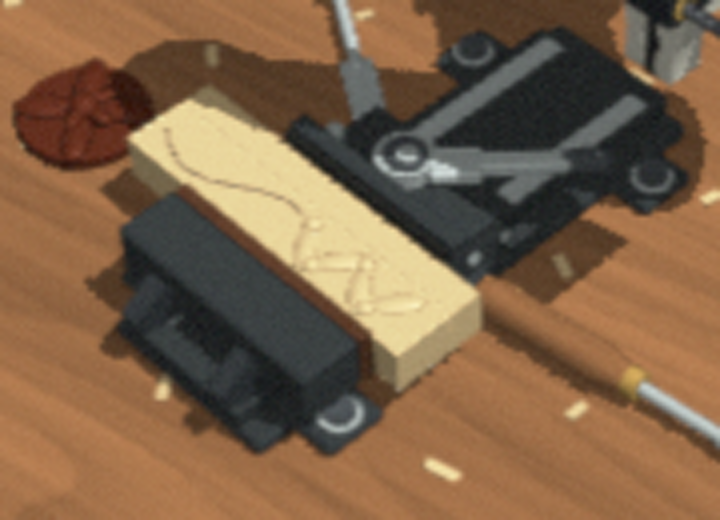

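```bash
python3 - <<'E'
from ov import *
for nm,n,p,z in (("ring","top",(270+258/2.83-.5,140+277/2.83-.5),.061),("ringS","scene",(180+403/4-.5,210+155/4-.5),.061),("gripS","scene",(180+595/4-.5,210+160/4-.5),.0535),("rear top R","top",(270+317/2.83-.5,140+320/2.83-.5),.046)):
    P=onz(n,p,z)[0]; print(nm,P.round(4),inv(P)[0].round(1))
# edges: saw & planed edge
for n in ("top","scene"):
    P=cloud(n,np.load(f"{n}_d3.npy")); q=inv(P.reshape(-1,3)); z=P[...,2].ravel()*1000
    for nm,lo,hi,x0,x1 in (("blank",50,58.5,20,100),("fixed",58,64,90,150),("plate",60,68,-20,50)):
        m=(z>lo)&(z<hi)&(q[:,0]>x0)&(q[:,0]<x1)&(abs(q[:,1])<105)
        out=[]
        for y in range(-100,100,20):
            k=m&(abs(q[:,1]-y)<10)
            if k.sum()>10: out.append((y,*np.percentile(q[k,0],[3,97]).round(1)))
        print(n,nm,out)
for s in r.spot_point("scene","lever_end")[:1]: print(inv(onz("scene",s["centre"],.0535))[0])
for s in r.spot_point("scene","cam_pin")[:1]: print(inv(onz("scene",s["centre"],.0535))[0])
for s in r.spot_point("top","cam_pin")[:1]: print(inv(onz("top",s["centre"],.0535))[0])
E
```

```text
ring [ 0.5905 -0.0774  0.061 ] [-4.7 -4.5]
ringS [ 0.5933 -0.0803  0.061 ] [-1.5 -6.9]
gripS [0.5315 0.005  0.0535] [-77.4  66.1]
rear top R [ 0.5619 -0.1221  0.046 ] [-25.  -53.5]
top blank [(-100, np.float64(34.4), np.float64(90.4)), (-80, np.float64(34.3), np.float64(90.9)), (-60, np.float64(35.5), np.float64(97.0)), (-40, np.float64(35.7), np.float64(98.0)), (-20, np.float64(36.8), np.float64(97.3)), (0, np.float64(37.1), np.float64(96.5)), (20, np.float64(36.3), np.float64(96.3)), (40, np.float64(35.6), np.float64(96.0)), (60, np.float64(36.8), np.float64(96.6)), (80, np.float64(40.3), np.float64(93.9))]
top fixed [(-80, np.float64(94.3), np.float64(136.4)), (-60, np.float64(94.0), np.float64(137.3)), (-40, np.float64(95.8), np.float64(137.7)), (-20, np.float64(94.7), np.float64(140.2)), (0, np.float64(94.2), np.float64(140.2)), (20, np.float64(94.3), np.float64(140.4)), (40, np.float64(95.9), np.float64(139.8)), (60, np.float64(94.4), np.float64(139.3)), (80, np.float64(94.8), np.float64(139.6))]
top plate [(-60, np.float64(15.1), np.float64(31.7)), (-40, np.float64(14.6), np.f
[... 759 characters left out ...]
42.0)), (-40, np.float64(96.3), np.float64(141.4)), (-20, np.float64(97.2), np.float64(141.0)), (0, np.float64(97.7), np.float64(143.5)), (20, np.float64(98.1), np.float64(143.7)), (40, np.float64(97.7), np.float64(142.8)), (60, np.float64(99.0), np.float64(143.9)), (80, np.float64(100.1), np.float64(135.3))]
scene plate [(-60, np.float64(16.7), np.float64(36.2)), (-40, np.float64(16.9), np.float64(34.9)), (-20, np.float64(-12.7), np.float64(33.9)), (0, np.float64(-15.4), np.float64(34.1)), (20, np.float64(-16.7), np.float64(34.9)), (40, np.float64(19.0), np.float64(35.7)), (60, np.float64(18.4), np.float64(36.5))]
[-76.92478927  64.28011931]
[0.5173299  1.37349064]
[-4.99013531 -1.60541503]
```

Request:
{"fn": "arm_command", "kwargs": {
  "plan": [
    {"dx": 0, "dy": -0.75, "dz": 0.85, "wx": 0, "wy": 0.36, "wz": 0},
    {"dx": 0, "dy": -0.75, "dz": 0.85, "wx": 0, "wy": 0, "wz": 0},
    {"dx": 0, "dy": 0, "dz": 0, "wx": -0.95, "wy": 0, "wz": 0},
    {"dx": 0, "dy": 0, "dz": 0, "wx": -0.95, "wy": 0, "wz": 0},
    {"dx": 0, "dy": 0, "dz": 0, "wx": -0.95, "wy": 0, "wz": 0},
    {"dx": 0, "dy": 0, "dz": 0, "wx": -0.95, "wy": 0, "wz": 0},
    {"dx": 0, "dy": 0, "dz": 0, "wx": -0.95, "wy": 0, "wz": 0},
    {"dx": 0, "dy": 0, "dz": 0, "wx": -0.95, "wy": 0, "wz": 0},
    {"dx": 0, "dy": 0, "dz": 0, "wx": -0.95, "wy": 0, "wz": 0},
    {"dx": 0, "dy": 0, "dz": 0, "wx": -0.95, "wy": 0, "wz": 0},
    {"dx": 0, "dy": 0, "dz": 0, "wx": -0.95, "wy": 0, "wz": 0},
    {"dx": 0, "dy": 0, "dz": 0, "wx": -0.95, "wy": 0, "wz": 0},
    {"dx": 0, "dy": 0, "dz": 0, "wx": -0.95, "wy": 0, "wz": 0},
    {"dx": 0, "dy": 0, "dz": 0, "wx": 0, "wy": 0, "wz": 0}
  ]
}}

```text
time_s: 11.6
tcp_pos: [0.5559, -0.0076, 0.1569]
eef_rot: [125.4, 89.8, 164.2]
contact_force: [0.5, 0.3, 0.3]
gripper_width: 0.0006
```

```bash
python3 -c "
from ov import *
s,R,V=st(); print(s['joints'].round(1))
"
```

```text
t 11.6 vise xy [-51.2  58. ] z 156.9 F vise [0.4  0.41 0.27] w 0.0006
tool axes in vise:
 [[-0.004 -0.755  0.656]
 [ 0.     0.656  0.755]
 [-1.     0.003 -0.002]]
[ 19.3  13.4 -20.6  -0.2 -56.1 -70.4]
```

Request:
{"fn": "arm_command", "kwargs": {
  "plan": [
    {"dx": 0.3, "dy": 0.35, "dz": 0.5, "wx": 0, "wy": 0, "wz": 0},
    {"dx": 0.6, "dy": 0.3, "dz": 0.4, "wx": 0, "wy": 0, "wz": 0},
    {"dx": 1, "dy": 0, "dz": 0, "wx": 0, "wy": 0, "wz": 0},
    {"dx": 1, "dy": 0, "dz": 0, "wx": 0, "wy": 0, "wz": 0},
    {"dx": 0.6, "dy": 0, "dz": 0, "wx": 0, "wy": 0, "wz": 0},
    {"dx": 0.3, "dy": 0, "dz": 0, "wx": 0, "wy": 0, "wz": 0},
    {"dx": 0, "dy": 0, "dz": 0, "wx": 0, "wy": 0, "wz": 0}
  ]
}}

```text
time_s: 12.18
tcp_pos: [0.563, 0.0138, 0.0779]
eef_rot: [56.7, 89.9, 94.2]
contact_force: [-0.8, 0.2, 0.4]
gripper_width: 0.0003
```

```bash
python3 -c "
from ov import *
s,R,V=st(); print(s['joints'].round(1))
"
```

```text
t 12.1833 vise xy [-48.   80.4] z 77.9 F vise [-0.78  0.02  0.44] w 0.0003
tool axes in vise:
 [[-0.001 -0.74   0.673]
 [ 0.002  0.673  0.74 ]
 [-1.     0.002  0.001]]
[ 21.2  19.1 -24.9  -0.2 -46.  -73.6]
```

Request:
{"fn": "arm_command", "kwargs": {
  "plan": [
    {"dx": 0.6, "dy": 0, "dz": 0, "wx": 0, "wy": 0, "wz": 0},
    {"dx": 0.5, "dy": 0, "dz": 0, "wx": 0, "wy": 0, "wz": 0},
    {"dx": 0.2, "dy": 0, "dz": 0, "wx": 0, "wy": 0, "wz": 0},
    {"dx": 0, "dy": 0, "dz": 0, "wx": 0, "wy": 0, "wz": 0}
  ]
}}

```text
time_s: 12.52
tcp_pos: [0.5642, 0.0141, 0.0521]
eef_rot: [16.5, 89.8, 53.7]
contact_force: [0.2, -0.3, -0.1]
gripper_width: 0.0002
```

```bash
python3 -c "
from ov import *
s,R,V=st()
p,d=r.capture('scene'); cv2.imwrite('pics/scene4.png',cv2.resize(p[180:310,220:400,::-1],None,fx=4,fy=4,interpolation=2))
"
```

```text
t 12.5167 vise xy [-46.8  80.9] z 52.1 F vise [ 0.23 -0.25 -0.07] w 0.0002
tool axes in vise:
 [[ 0.001 -0.737  0.676]
 [ 0.003  0.676  0.737]
 [-1.     0.001  0.003]]
```

View pics/scene4.png

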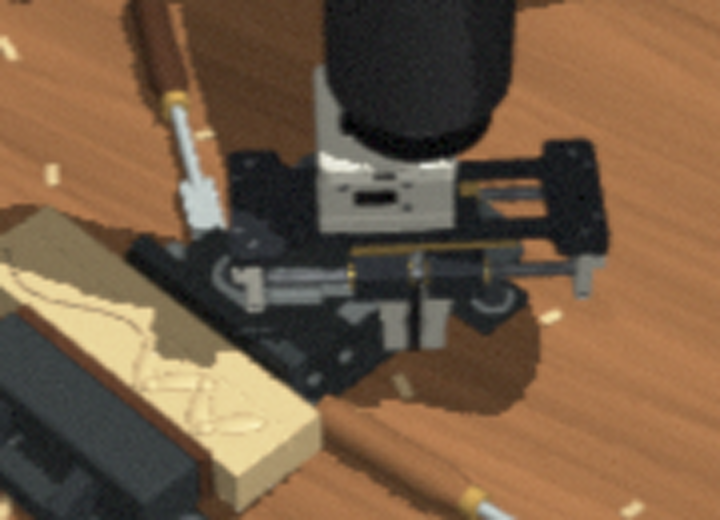

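Request:
{"fn": "arm_command", "kwargs": {
  "plan": [
    {"dx": 0, "dy": 0, "dz": -0.3, "wx": 0, "wy": 0, "wz": 0},
    {"dx": 0, "dy": 0, "dz": -0.25, "wx": 0, "wy": 0, "wz": 0},
    {"dx": 0, "dy": 0, "dz": -0.15, "wx": 0, "wy": 0, "wz": 0},
    {"dx": 0, "dy": 0.03, "dz": -0.15, "wx": -0.2, "wy": 0, "wz": 0},
    {"dx": 0, "dy": 0.03, "dz": -0.15, "wx": -0.42, "wy": 0, "wz": 0},
    {"dx": 0, "dy": 0.03, "dz": -0.15, "wx": -0.42, "wy": 0, "wz": 0},
    {"dx": 0, "dy": 0.03, "dz": -0.15, "wx": -0.42, "wy": 0, "wz": 0}
  ]
}}

```text
time_s: 13.15
tcp_pos: [0.5427, -0.001, 0.0558]
eef_rot: [-17.0, 89.5, 27.3]
contact_force: [0.5, 1.2, -0.5]
gripper_width: 0.0007
```

```bash
cat >> ov.py <<'E'
def lev(pin=(-3.5,-3)):
    s,R,V=st(); T=V@R; e=T[:2,1];z=T[:2,2]; d=inv(s["tcp_pos"])[0]-pin
    print("tool a",round(np.arctan2(-e[1],-e[0]),3),"radial",(d@e).round(1),"behind",(d@z).round(1),"polar a",round(np.arctan2(-d[1],-d[0]),3),"lever a if touching",round(np.arctan2(-d[1],-d[0])+np.arcsin(16.5/np.hypot(*d)),3),"F tool",(R.T@s["contact_force"]).round(1))
E
python3 -c "
from ov import *
lev()"
```

```text
t 13.15 vise xy [-65.4  62.2] z 55.8 F vise [ 0.3   1.32 -0.51] w 0.0007
tool axes in vise:
 [[ 0.007 -0.814  0.581]
 [ 0.006  0.581  0.814]
 [-1.    -0.003  0.009]]
tool a -0.62 radial 88.3 behind 17.2 polar a -0.812 lever a if touching -0.627 F tool [0.5 0.5 1.2]
```

Request:
{"fn": "arm_command", "kwargs": {
  "plan": [
    {"dx": 0.06, "dy": 0.03, "dz": -0.15, "wx": -0.42, "wy": 0.03, "wz": 0},
    {"dx": 0.06, "dy": 0.03, "dz": -0.15, "wx": -0.42, "wy": 0.03, "wz": 0},
    {"dx": 0.06, "dy": 0.03, "dz": -0.15, "wx": -0.42, "wy": 0.03, "wz": 0},
    {"dx": 0.04, "dy": 0.03, "dz": -0.15, "wx": -0.42, "wy": 0.03, "wz": 0},
    {"dx": 0, "dy": 0.03, "dz": -0.15, "wx": -0.42, "wy": 0, "wz": 0},
    {"dx": 0, "dy": 0.03, "dz": -0.15, "wx": -0.42, "wy": 0, "wz": 0},
    {"dx": 0, "dy": 0.03, "dz": -0.15, "wx": -0.42, "wy": 0, "wz": 0},
    {"dx": 0, "dy": 0.03, "dz": -0.15, "wx": -0.42, "wy": 0, "wz": 0},
    {"dx": 0, "dy": 0.03, "dz": -0.15, "wx": -0.42, "wy": 0, "wz": 0},
    {"dx": 0, "dy": 0.03, "dz": -0.15, "wx": -0.42, "wy": 0, "wz": 0}
  ]
}}

```text
time_s: 13.98
tcp_pos: [0.5196, -0.0226, 0.056]
eef_rot: [-63.5, 89.3, 1.6]
contact_force: [-0.0, 1.3, -0.1]
gripper_width: 0.0008
```

```bash
python3 -c "
from ov import *
lev()"
```

```text
t 13.9833 vise xy [-84.3  36.8] z 56.0 F vise [-0.25  1.27 -0.09] w 0.0008
tool axes in vise:
 [[ 0.012 -0.967  0.254]
 [ 0.002  0.255  0.967]
 [-1.    -0.011  0.005]]
tool a -0.257 radial 88.2 behind 17.9 polar a -0.458 lever a if touching -0.274 F tool [0.1 0.6 1.2]
```

Request:
{"fn": "arm_command", "kwargs": {
  "plan": [
    {"dx": 0.15, "dy": 0.03, "dz": -0.16, "wx": -0.42, "wy": 0.03, "wz": 0.03},
    {"dx": 0.1, "dy": 0.03, "dz": -0.16, "wx": -0.42, "wy": 0.03, "wz": 0.03},
    {"dx": 0.1, "dy": 0.03, "dz": -0.16, "wx": -0.42, "wy": 0, "wz": 0.03},
    {"dx": 0.05, "dy": 0.03, "dz": -0.16, "wx": -0.42, "wy": 0, "wz": 0.03},
    {"dx": 0.05, "dy": 0.03, "dz": -0.16, "wx": -0.42, "wy": 0, "wz": 0},
    {"dx": 0.03, "dy": 0.03, "dz": -0.16, "wx": -0.42, "wy": 0, "wz": 0},
    {"dx": 0.03, "dy": 0.03, "dz": -0.16, "wx": -0.42, "wy": 0, "wz": 0},
    {"dx": 0.03, "dy": 0.03, "dz": -0.16, "wx": -0.42, "wy": 0, "wz": 0},
    {"dx": 0.03, "dy": 0.03, "dz": -0.16, "wx": -0.42, "wy": 0, "wz": 0},
    {"dx": 0.03, "dy": 0.03, "dz": -0.16, "wx": -0.42, "wy": 0, "wz": 0}
  ]
}}

```text
time_s: 14.82
tcp_pos: [0.5067, -0.051, 0.0495]
eef_rot: [-66.2, 89.1, 19.6]
contact_force: [-2.1, 2.9, 2.3]
gripper_width: 0.0008
```

```bash
python3 -c "
from ov import *
lev()"
```

```text
t 14.8167 vise xy [-91.9   6.6] z 49.5 F vise [-2.53  2.47  2.33] w 0.0008
tool axes in vise:
 [[ 0.013 -0.994 -0.106]
 [ 0.008 -0.106  0.994]
 [-1.    -0.014  0.006]]
tool a 0.106 radial 86.9 behind 18.9 polar a -0.108 lever a if touching 0.078 F tool [-2.3  2.2  2.7]
```

Request:
{"fn": "arm_command", "kwargs": {
  "plan": [
    {"dx": -0.03, "dy": 0.04, "dz": -0.17, "wx": -0.4, "wy": 0, "wz": 0.03},
    {"dx": -0.03, "dy": 0.04, "dz": -0.17, "wx": -0.4, "wy": 0, "wz": 0.03},
    {"dx": -0.03, "dy": 0.04, "dz": -0.17, "wx": -0.4, "wy": 0, "wz": 0.03},
    {"dx": -0.03, "dy": 0.04, "dz": -0.17, "wx": -0.4, "wy": 0, "wz": 0.03},
    {"dx": -0.02, "dy": 0.04, "dz": -0.17, "wx": -0.4, "wy": 0, "wz": 0.02},
    {"dx": -0.02, "dy": 0.04, "dz": -0.17, "wx": -0.4, "wy": 0, "wz": 0},
    {"dx": 0, "dy": 0.04, "dz": -0.17, "wx": -0.4, "wy": 0, "wz": 0},
    {"dx": 0, "dy": 0.04, "dz": -0.17, "wx": -0.4, "wy": 0, "wz": 0}
  ]
}}

```text
time_s: 15.48
tcp_pos: [0.5013, -0.0765, 0.0547]
eef_rot: [-55.2, 89.1, 46.5]
contact_force: [0.4, 4.5, -2.6]
gripper_width: 0.0005
```

```bash
python3 -c "
from ov import *
lev()"
```

```text
t 15.4833 vise xy [-92.7 -19.4] z 54.7 F vise [-0.38  4.53 -2.64] w 0.0005
tool axes in vise:
 [[ 0.009 -0.928 -0.373]
 [ 0.013 -0.373  0.928]
 [-1.    -0.013  0.009]]
tool a 0.382 radial 88.9 behind 18.0 polar a 0.182 lever a if touching 0.365 F tool [ 2.7 -1.3  4.3]
```

Request:
{"fn": "arm_command", "kwargs": {
  "plan": [
    {"dx": 0.05, "dy": 0.02, "dz": -0.18, "wx": -0.4, "wy": 0.03, "wz": 0.03},
    {"dx": 0.05, "dy": 0.02, "dz": -0.18, "wx": -0.4, "wy": 0.03, "wz": 0.03},
    {"dx": 0.03, "dy": 0.03, "dz": -0.18, "wx": -0.4, "wy": 0, "wz": 0.03},
    {"dx": 0.02, "dy": 0.03, "dz": -0.18, "wx": -0.4, "wy": 0, "wz": 0.03},
    {"dx": 0, "dy": 0.03, "dz": -0.18, "wx": -0.4, "wy": 0, "wz": 0},
    {"dx": 0, "dy": 0.03, "dz": -0.18, "wx": -0.4, "wy": 0, "wz": 0},
    {"dx": 0, "dy": 0.03, "dz": -0.18, "wx": -0.4, "wy": 0, "wz": 0},
    {"dx": 0, "dy": 0.03, "dz": -0.18, "wx": -0.4, "wy": 0, "wz": 0}
  ]
}}

```text
time_s: 16.15
tcp_pos: [0.5052, -0.1031, 0.0544]
eef_rot: [-68.6, 89.2, 48.9]
contact_force: [0.9, 4.5, -2.2]
gripper_width: 0.0003
```

```bash
python3 -c "
from ov import *
lev()"
```

```text
t 16.15 vise xy [-84.2 -45. ] z 54.4 F vise [ 0.1   4.59 -2.24] w 0.0003
tool axes in vise:
 [[ 0.007 -0.791 -0.612]
 [ 0.011 -0.611  0.791]
 [-1.    -0.012  0.005]]
tool a 0.658 radial 89.5 behind 16.2 polar a 0.48 lever a if touching 0.662 F tool [ 2.3 -2.9  3.6]
```

Request:
{"fn": "arm_command", "kwargs": {
  "plan": [
    {"dx": 0.02, "dy": 0.02, "dz": -0.18, "wx": -0.4, "wy": 0.02, "wz": 0.03},
    {"dx": 0.02, "dy": 0.02, "dz": -0.18, "wx": -0.4, "wy": 0.02, "wz": 0.03},
    {"dx": 0.02, "dy": 0.02, "dz": -0.18, "wx": -0.4, "wy": 0, "wz": 0.03},
    {"dx": 0.02, "dy": 0.02, "dz": -0.18, "wx": -0.4, "wy": 0, "wz": 0.03},
    {"dx": 0, "dy": 0.02, "dz": -0.18, "wx": -0.4, "wy": 0, "wz": 0},
    {"dx": 0, "dy": 0.02, "dz": -0.18, "wx": -0.4, "wy": 0, "wz": 0},
    {"dx": 0, "dy": 0.02, "dz": -0.18, "wx": -0.4, "wy": 0, "wz": 0},
    {"dx": 0, "dy": 0.02, "dz": -0.18, "wx": -0.4, "wy": 0, "wz": 0},
    {"dx": 0, "dy": 0.02, "dz": -0.18, "wx": -0.4, "wy": 0, "wz": 0},
    {"dx": 0, "dy": 0.02, "dz": -0.18, "wx": -0.4, "wy": 0, "wz": 0}
  ]
}}

```text
time_s: 16.98
tcp_pos: [0.5195, -0.1324, 0.0552]
eef_rot: [-71.6, 89.5, 65.7]
contact_force: [-0.3, 2.4, -1.5]
gripper_width: 0.0004
```

```bash
python3 -c "
from ov import *
lev()"
```

```text
t 16.9833 vise xy [-64.9 -71.2] z 55.2 F vise [-0.68  2.32 -1.47] w 0.0004
tool axes in vise:
 [[ 0.002 -0.538 -0.843]
 [ 0.009 -0.843  0.538]
 [-1.    -0.008  0.003]]
tool a 1.002 radial 90.5 behind 15.0 polar a 0.838 lever a if touching 1.018 F tool [ 1.5 -1.6  1.8]
```

Request:
{"fn": "arm_command", "kwargs": {
  "plan": [
    {"dx": 0.03, "dy": 0, "dz": -0.17, "wx": -0.4, "wy": 0.02, "wz": 0.02},
    {"dx": 0.03, "dy": 0, "dz": -0.17, "wx": -0.4, "wy": 0.02, "wz": 0.02},
    {"dx": 0.02, "dy": 0, "dz": -0.17, "wx": -0.4, "wy": 0, "wz": 0.02},
    {"dx": 0.02, "dy": 0, "dz": -0.17, "wx": -0.4, "wy": 0, "wz": 0.02},
    {"dx": 0, "dy": 0.01, "dz": -0.17, "wx": -0.4, "wy": 0, "wz": 0},
    {"dx": 0, "dy": 0.01, "dz": -0.17, "wx": -0.4, "wy": 0, "wz": 0},
    {"dx": 0, "dy": 0.01, "dz": -0.17, "wx": -0.4, "wy": 0, "wz": 0},
    {"dx": 0, "dy": 0.01, "dz": -0.17, "wx": -0.4, "wy": 0, "wz": 0},
    {"dx": 0, "dy": 0.01, "dz": -0.17, "wx": -0.4, "wy": 0, "wz": 0},
    {"dx": 0, "dy": 0.01, "dz": -0.17, "wx": -0.4, "wy": 0, "wz": 0}
  ]
}}

```text
time_s: 17.82
tcp_pos: [0.5416, -0.1532, 0.0555]
eef_rot: [-48.9, 89.8, 108.0]
contact_force: [-0.9, 0.1, 0.2]
gripper_width: 0.0003
```

```bash
python3 -c "
from ov import *
lev()
p,d=r.capture('scene'); cv2.imwrite('pics/scene5.png',cv2.resize(p[160:320,180:380,::-1],None,fx=4,fy=3.75,interpolation=2))
"
```

```text
t 17.8167 vise xy [-39.5 -87.8] z 55.5 F vise [-0.87 -0.07  0.23] w 0.0003
tool axes in vise:
 [[-0.001 -0.223 -0.975]
 [ 0.003 -0.975  0.223]
 [-1.    -0.002  0.002]]
tool a 1.345 radial 90.7 behind 16.1 polar a 1.169 lever a if touching 1.349 F tool [-0.2  0.3  0.8]
```

View pics/scene5.png

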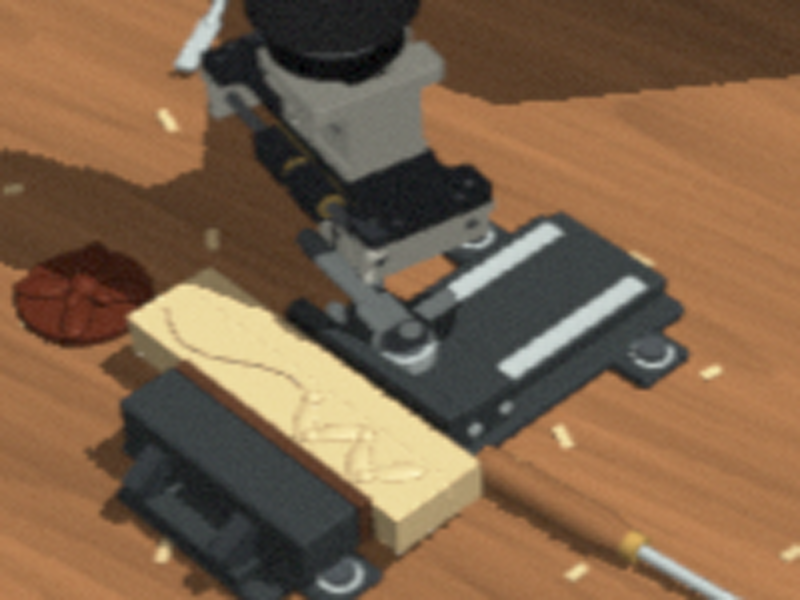

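Request:
{"fn": "arm_command", "kwargs": {
  "plan": [
    {"dx": 0.02, "dy": 0.01, "dz": -0.15, "wx": -0.35, "wy": 0, "wz": 0},
    {"dx": 0.02, "dy": 0.01, "dz": -0.15, "wx": -0.35, "wy": 0, "wz": 0},
    {"dx": 0, "dy": 0.01, "dz": -0.15, "wx": -0.35, "wy": 0, "wz": 0},
    {"dx": 0, "dy": 0.01, "dz": -0.15, "wx": -0.35, "wy": 0, "wz": 0},
    {"dx": 0, "dy": 0, "dz": 0, "wx": 0, "wy": 0, "wz": 0},
    {"dx": 0, "dy": 0, "dz": 0, "wx": 0, "wy": 0, "wz": 0}
  ]
}}

```text
time_s: 18.37
tcp_pos: [0.5524, -0.1591, 0.0566]
eef_rot: [-108.3, 89.8, 55.4]
contact_force: [0.3, -0.1, -0.2]
gripper_width: 0.0004
```

```bash
python3 -c "
from ov import *
lev()
p,d=r.capture('scene'); cv2.imwrite('pics/scene6.png',cv2.resize(p[160:320,180:380,::-1],None,fx=4,fy=3.75,interpolation=2))
"
```

```text
t 18.3667 vise xy [-27.8 -91.6] z 56.6 F vise [ 0.27 -0.04 -0.23] w 0.0004
tool axes in vise:
 [[ 0.001 -0.108 -0.994]
 [ 0.003 -0.994  0.108]
 [-1.    -0.003 -0.001]]
tool a 1.463 radial 90.7 behind 14.7 polar a 1.303 lever a if touching 1.483 F tool [ 0.2  0.  -0.3]
```

View pics/scene6.png

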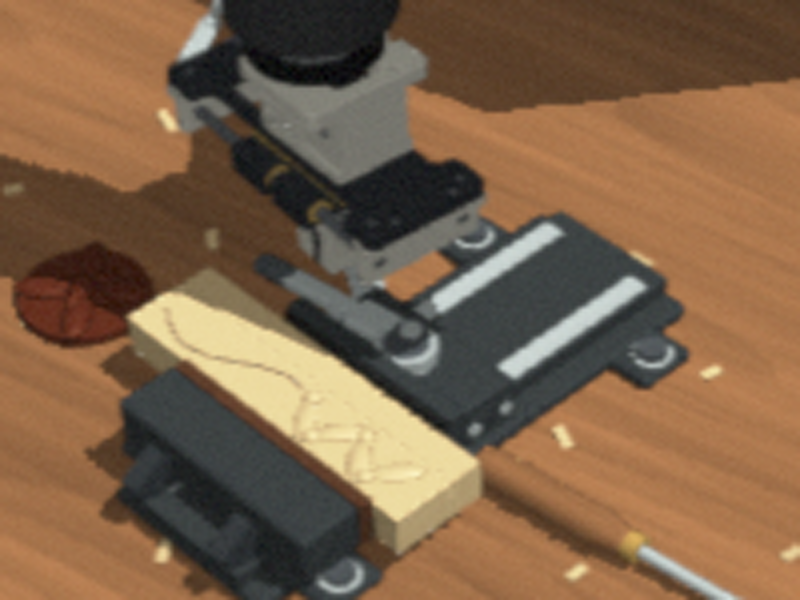

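The lever has jumped ahead of the fingers, with its grip at about (270,265), and the contact force is zero. I'll back away and check it.

Request:
{"fn": "arm_command", "kwargs": {
  "plan": [
    {"dx": 0, "dy": 0, "dz": 0.3, "wx": 0, "wy": 0, "wz": 0},
    {"dx": 0, "dy": 0, "dz": 0.4, "wx": 0, "wy": 0, "wz": 0},
    {"dx": -0.7, "dy": 0, "dz": 0.3, "wx": 0, "wy": 0, "wz": 0},
    {"dx": -1, "dy": 0, "dz": 0.3, "wx": 0, "wy": 0, "wz": 0},
    {"dx": -1, "dy": 0, "dz": 0, "wx": 0, "wy": 0, "wz": 0},
    {"dx": -1, "dy": 0, "dz": 0, "wx": 0, "wy": 0, "wz": 0},
    {"dx": -1, "dy": 0, "dz": 0, "wx": 0, "wy": 0, "wz": 0},
    {"dx": -1, "dy": 1, "dz": 0, "wx": 0, "wy": 0, "wz": 0},
    {"dx": -0.5, "dy": 1, "dz": 0, "wx": 0, "wy": 0, "wz": 0},
    {"dx": 0, "dy": 1, "dz": 0, "wx": 0, "wy": 0, "wz": 0},
    {"dx": 0, "dy": 1, "dz": 0, "wx": 0, "wy": 0, "wz": 0},
    {"dx": 0, "dy": 1, "dz": 0, "wx": 0, "wy": 0, "wz": 0},
    {"dx": 0, "dy": 1, "dz": 0, "wx": 0, "wy": 0, "wz": 0},
    {"dx": 0, "dy": 1, "dz": 0, "wx": 0, "wy": 0, "wz": 0},
    {"dx": 0, "dy": 1, "dz": 0, "wx": 0, "wy": 0, "wz": 0},
    {"dx": 0, "dy": 0, "dz": 0, "wx": 0, "wy": 0, "wz": 0}
  ]
}}

```text
time_s: 19.75
tcp_pos: [0.464, -0.3054, 0.1862]
eef_rot: [-74.6, 89.8, 88.8]
contact_force: [0.4, 1.0, 0.1]
gripper_width: 0.0003
```

```bash
python3 -c "
from ov import *
st()
p,d=r.capture('top'); cv2.imwrite('pics/top7.png',cv2.resize(p[140:350,270:480,::-1],None,fx=2.83,fy=2.83,interpolation=2))
p,d=r.capture('scene'); cv2.imwrite('pics/scene7.png',cv2.resize(p[160:340,160:380,::-1],None,fx=3.3,fy=3.3,interpolation=2))
for n in ('top','scene'):
  for q in ('lever_end','cam_pin'):
    for s in r.spot_point(n,q)[:2]: print(n,q,s['score'],inv(onz(n,s['centre'],.0535))[0].round(1))
"
```

```text
t 19.75 vise xy [ -88.9 -251.3] z 186.2 F vise [0.23 1.06 0.09] w 0.0003
tool axes in vise:
 [[-0.001 -0.111 -0.994]
 [ 0.003 -0.994  0.111]
 [-1.    -0.003  0.001]]
top cam_pin 0.61 [-9.5  1.6]
scene lever_end 0.84 [  4.9 -95.5]
scene cam_pin 0.64 [-3.2 -6. ]
```

View pics/top7.png

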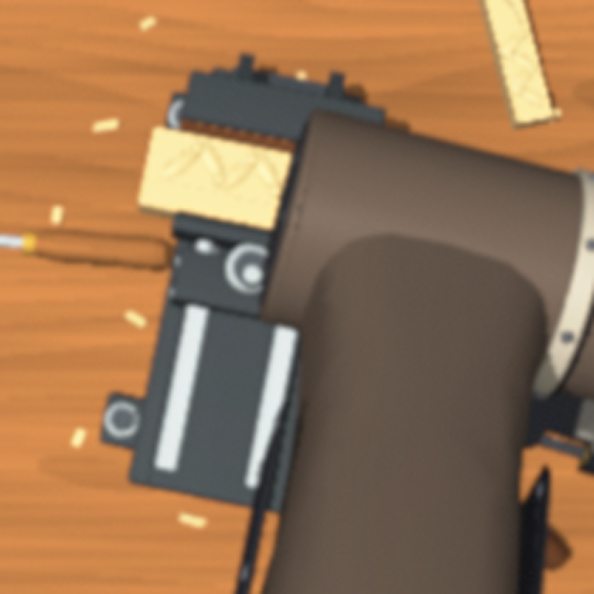

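View pics/scene7.png

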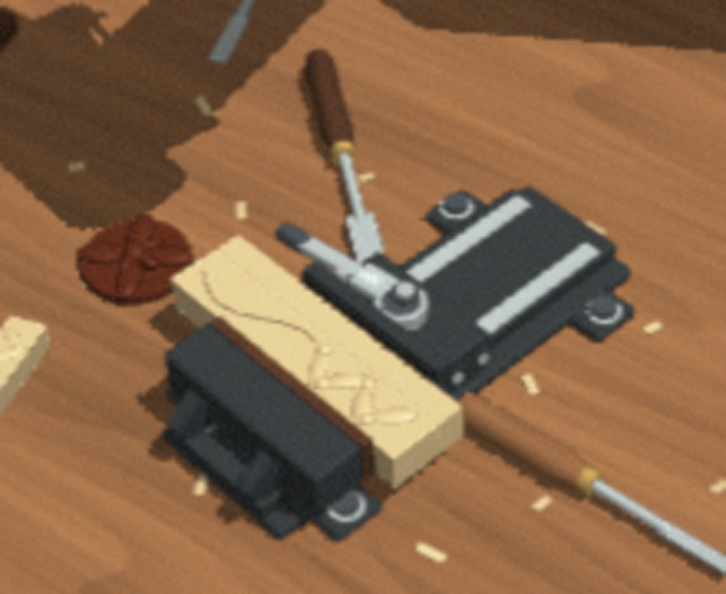

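```bash
python3 -c "
from ov import *
for q in ('gouge_wide','gouge_narrow','rosette','blank'):
    for s in r.spot_point('scene',q)[:3]: print(q,round(s['score'],2),np.round(s['centre'],1))
P=r.capture('scene')[1]; C=cloud('scene',P); q=inv(C.reshape(-1,3)); z=C[...,2].ravel()*1000
for nm,lo,hi,x0,x1 in (('blank',50,58.5,20,100),('plate',60,68,-20,50)):
    m=(z>lo)&(z<hi)&(q[:,0]>x0)&(q[:,0]<x1)
    print(nm,[(y,*[float(v) for v in np.percentile(q[m&(abs(q[:,1]-y)<10),0],[3,97]).round(1)]) for y in (-60,-20,20,60)])
print(r.close_job())
"
```

```text
gouge_wide 0.69 [267.5 208.6]
gouge_narrow 0.63 [341.9 308.8]
rosette 0.61 [202.2 242.2]
rosette 0.27 [250.4 229. ]
blank 0.88 [252.4 272.4]
blank 0.82 [150.  286.5]
blank 0.55 [428.8 238.4]
blank [(-60, 33.9, 97.2), (-20, 34.4, 96.4), (20, 34.3, 95.5), (60, 27.4, 96.1)]
plate [(-60, 4.8, 34.9), (-20, -7.1, 35.4), (20, -1.7, 35.6), (60, 20.6, 35.0)]
the job is handed in; nothing more can be done
None
```

The blank is clamped square against the fixed jaw and the cam lever is over centre on its stop. I handed the job in at about 20 s.

**Clamping:** With the lever open, I pushed the carriage forward about 39 mm at no more than roughly 27 mm/s. I then leaned on it to 15–16 N, which is past snug, and the jaw moved no further. After that I swung the lever round its arc with closed fingers, at about 5 N, until it snapped ahead on its own. The fingers then backed away.

**Last checks:**
- **Lever:** it points at about 1.66 rad in the scene camera, against a stop at 1.70. The top camera could not see it because the arm was in the way.
- **Blank:** it lies between about 34 mm and 96 mm along the vise, even across its width to within the camera noise. The one stray reading, 27 mm at y = +60, also appeared as 29 mm before clamping.
- **Gouges and rosette:** they are within about 3 pixels of where they started, which is within the detection scatter.
- **Robot:** it was clear of everything, with about 1 N on the force sensor, which is its noise level.

**Not confirmed:**
- **Clamp force:** I could not measure it directly.
- **Sideways and upward forces:** while leaning on the carriage, the sensor also read up to 10 N upward and 6 N sideways. I took this as friction at the fingertips.

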